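# Reload the sample-tin feeder

## Task

Get the sample-tin feeder ready for filling: first collapse the telescoping steel dust guard round its column fully home, the innermost sleeve first and then the middle one. Then push every flat tin that lies on the table down into the spring-loaded column, one on top of the other, until the catches hold it down, and when all are in, throw the feed lever fully over to its other side. Leave the canister, the mug and the notebooks where they are.

Things in the scene. Friction and masses are not known exactly. Their poses are not given: they have to be found in the camera images.
- feeder: tin feeder, fixed: grey base plate 150 x 260 x 16 mm, upright round guide column and, 145 mm from its axis towards the feeder's +y, the feed lever. Origin on the column's axis at table height, z up; stands elsewhere each start, yaw up to 20 degrees. Bore 61 mm; two spring catches with sloping tops in the mouth at +y and -y, 51 mm apart, reach 3 mm over a tin's edge
- feeder_mouth (a point): on the column's axis, in the plane of the catches' undersides, 158 mm above the table. Mouth's flared rim 9 mm and catch tops 12 mm above it. A tin set in the mouth sits loosely on the catches' slopes, underside 5 to 9 mm above this plane (centre it within 4 mm). Press near its middle until its top is 4 to 6 mm below the plane; the catches snap over it and hold its top in the plane
- follower (a joint): depth of the black spring-loaded plate in the column (m): 0 when empty (plate 3 mm below feeder_mouth), about 0.021 with one tin latched, 0.024 more for each further tin; end of travel 0.130. Spring 2.5 N at 0, plus 0.85 N per 10 mm; the catches add 5 to 8 N as a tin passes
- guard_inner (a joint): travel of the inner guard sleeve down into the middle one (m): 0 up, 0.030 fully home (rim 3 mm above the middle sleeve's rim). Held by friction, about 4 N to push; starts at 0 to 0.008
- guard_mid (a joint): travel of the middle guard sleeve down into the fixed outer one, carrying the inner sleeve along (m): 0 up, 0.030 fully home (rim 3 mm above the outer sleeve's rim). Held by friction, about 9 N to push; starts at 0 to 0.006
- guard_inner_rim (a point): centre of the inner guard sleeve's upper rim. The dust guard is three nested bright steel sleeves round the column, walls 3 mm: outside diameters 94 (inner), 103 (middle) and 112 mm (outer, fixed). Up, they stand round the mouth; home, the inner rim is 13 mm above feeder_mouth. A sleeve can be pushed down at any place on its rim without tilting
- guard_mid_rim (a point): centre of the middle guard sleeve's upper rim, on the column's axis; home, 10 mm above feeder_mouth (the outer sleeve's fixed rim is 7 mm above it)
- feed_lever (a joint): feed lever angle (rad): at the start 0 to 0.15, leaning to the feeder's -x side; 1.0 is fully over to its +x side (upright at 0.5). Stays where it is left; under 3 N at the ball
- feed_lever_tip (a point): centre of the black ball (26 mm) on the end of the feed lever, 80 mm from its pivot; rod 10 mm thick; the pivot is 38 mm above the table, its axis along the feeder's y
- tin1_center (a point): centre of a flat round closed aluminium sample tin, 58 mm in diameter and 24 mm high, about 70 g; z along the tin's axis. Starts flat on the table; may go in either way up. Grip its upper half, so that the fingers clear the guard's rims when it is set in the mouth. None if absent
- tin2_center (a point): centre of a flat round closed aluminium sample tin, 58 mm in diameter and 24 mm high, about 70 g; z along the tin's axis. Starts flat on the table; may go in either way up. Grip its upper half, so that the fingers clear the guard's rims when it is set in the mouth. None if absent
- tin3_center (a point): centre of a flat round closed aluminium sample tin, 58 mm in diameter and 24 mm high, about 70 g; z along the tin's axis. Starts flat on the table; may go in either way up. Grip its upper half, so that the fingers clear the guard's rims when it is set in the mouth. None if absent
- tin4_center (a point): centre of a flat round closed aluminium sample tin, 58 mm in diameter and 24 mm high, about 70 g; z along the tin's axis. Starts flat on the table; may go in either way up. Grip its upper half, so that the fingers clear the guard's rims when it is set in the mouth. None if absent
- tin5_center (a point): centre of a flat round closed aluminium sample tin, 58 mm in diameter and 24 mm high, about 70 g; z along the tin's axis. Starts flat on the table; may go in either way up. Grip its upper half, so that the fingers clear the guard's rims when it is set in the mouth. None if absent
- canister: open steel canister, 90 mm across, 130 mm high; origin under its centre; not part of the job
- mug: white mug, 76 mm across, 85 mm high; origin under its centre; not part of the job
- notebooks: two notebooks lying on each other, 150 x 210 mm, 30 mm high; origin under their centre; not part of the job
Mind the look-alikes: they are no part of the job. What is shaped like the part that bears tin1_center but red is not meant. What is shaped like the part that bears tin3_center but green is not meant.

How it is judged:
By the outcome, as a careful person would: the job done as asked, in the order asked, and still so for the second after the job is handed in, with the robot touching nothing.
Of tin1, tin2, tin3, tin4, tin5 only 3 to 5 are there at a start; the rules pass over those that are not, and their reading is None.
At some moment in a run one of tin1, tin2, tin3, tin4, tin5 may be knocked a few centimetres aside while the robot is not near it.
It also fails if it takes over 210 s, if anything falls off the work surface, if the arm or the gripper's body presses on something with over 40 N, if the wrist force passes 120 N, or if a joint passes its speed limit or range.

## Robot

A 6-joint arm with a two-finger parallel gripper is mounted at the origin on the work surface. World frame = base frame: x ahead of the robot, y to its left, z up, the work surface at z = 0. Lengths are in m, angles in rad, forces in N, time in s.
With the tool pointing down it reaches from about 0.35 to 0.775 m from the base axis. Payload 7.3 kg.
Tool frame: the origin (TCP) lies midway between the tips of the shut fingers; the grasp point (between the pads) lies 19 mm behind it; z points along the fingers, y is the direction in which the jaws open and shut (so a half turn about z gives the same grasp; the last joint's range is limited). The gripper opens to 92 mm and grips with 3 to 60 N. Pads are 19 mm wide; open, the fingers measure 130 mm over their backs; the gripper's body (75 mm by 190 mm) begins 47 mm behind the grasp point.
Start: joints at [-1.475, 0.342, 1.524, -0, 1.275, -0.146], TCP at [0.126, -0.51, 0.227] pointing down, gripper open.
Joint ranges: [-2.53, 2.53], [-0.77, 2.02], [0.04, 2.7], [-1, 4.14], [0.28, 2.66], [-3.11, 3.11]. Speed limits (rad/s): [2.57, 2.57, 3.14, 3.14, 3.14, 3.14].

## Interface

Orientations are given as [roll, pitch, yaw] about the fixed x, y, z axes, in that order (R = Rz(yaw) Ry(pitch) Rx(roll)).
In Python, from cell import robot, imaging gives the robot as it stands. The module is installed in compiled form; this text tells all that it offers.
- The arm moves only by the tool send_rows, never from a script. Its argument "plan" is a list of rows, each a list of 3 entries, a list of its own where there are three numbers: the shift along the world's x, y, z in m, then the turn, a rotation vector about the world's x, y, z in rad, then the closure in counts, from 0 (fully open) to 255 (shut). A call has 1 to 20 rows; each row shifts and turns the commanded pose from where the row before left it; what a row does not reach is not made up. A row lasts 1/10 s, in which the tool goes at most 50 mm and 8.59 degrees, less where a joint would pass 70% of its speed; a pose out of reach is approached as far as the arm can. A call is refused whole if a number of a shift passes 0.05 or a number of a turn 0.15, either way. A call with a gripper value outside its range is refused whole. The fingers move at their own pace and stop on an object; "newtons" is the grip in N (left out, the last holds). Time passes only in rows, so rows that do not move let the fingers close. It gives the time, the measured TCP pose, the force and the opening at its end, in the units of the state.
- robot.observe(): the state, without advancing time (a new reading comes with each control period).
- imaging.read_camera(name): name is "scene" or "top" or "wrist"; returns a dict with "pixels" (400x640x3 uint8, red, green, blue), "fx", "fy", "cx", "cy" (pixels), "world_from_camera" (4x4, takes a point from camera to world coordinates). Camera axes: x right, y down, z forward; pixel columns grow to the right and rows downward; lengths in m; the calibration is good to about 2 mm. A picture is of the moment at which its call begins. There is no depth.
- robot.hand_in(): hands the job in, once; it reports no verdict.
The state is a dict: "time": time; "qpos": joint angles; "qvel": joint speeds; "joint_efforts": joint torques, N m; "tool_pos": TCP position; "tool_rot": TCP orientation; "contact_force": force on the tool from outside, world axes, zero at the start; "torque": the same for the moment, N m; "opening": finger opening in m.
Only numpy, scipy, OpenCV 4.12 (cv2) and the standard library are available. Lean on these libraries where they do the work, as an engineer would, in place of code of your own. Each camera call takes 0.05 s, during which the arm holds its last target.

## Working session

There is one attempt and no reset: what is moved stays moved. The work goes in short steps, Python scripts to look and compute and a tool call to move; the robot and the scene stay as the last step left them, time stands still between calls to the robot, and variables do not carry over. Pictures are saved under pics/ and viewed, and the job is handed in when it is done.

Besides the shell and the picture viewer there is one more tool, called after "Call:" as a command line: name --argument value ..., lists and objects as JSON in quotes. send_rows: Moves the arm, as the interface text tells. Its arguments: {"type":"object","properties":{"plan":{"type":"array"},"newtons":{"type":"number"}},"required":["plan"]}

```bash
mkdir -p pics; cat > h.py <<'E'
import numpy as np, cv2
from cell import robot, imaging
def shot(cam,name,crop=None,scale=1):
    d=imaging.read_camera(cam); im=cv2.cvtColor(d["pixels"],cv2.COLOR_RGB2BGR)
    np.savez("pics/%s.npz"%name,**{k:np.array(v) for k,v in d.items()})
    if crop: im=im[crop[1]:crop[3],crop[0]:crop[2]]
    if scale!=1: im=cv2.resize(im,None,fx=scale,fy=scale,interpolation=cv2.INTER_CUBIC)
    cv2.imwrite("pics/%s.png"%name,im); return d
def onplane(d,u,v,z):
    T=np.array(d["world_from_camera"]); r=T[:3,:3]@np.array([(u-d["cx"])/d["fx"],(v-d["cy"])/d["fy"],1.])
    o=T[:3,3]; return o+r*(z-o[2])/r[2]
def proj(d,p):
    T=np.array(d["world_from_camera"]); q=T[:3,:3].T@(np.array(p)-T[:3,3]); return d["fx"]*q[0]/q[2]+d["cx"],d["fy"]*q[1]/q[2]+d["cy"]
E
python3 - <<'E'
from h import *
for c in ["scene","top","wrist"]:
    d=shot(c,c+"0"); print(c,d["fx"],d["cx"],d["cy"],np.round(d["world_from_camera"],3).tolist())
print(robot.observe())
E
```

```text
scene 400.6573596734653 318.5000614789218 200.19639007921282 [[-0.296, 0.782, -0.549, 1.16], [0.955, 0.249, -0.16, 0.194], [0.012, -0.572, -0.82, 1.063], [0.0, 0.0, 0.0, 1.0]]
top 363.4745827478088 317.971353450909 208.37522692909727 [[-0.009, -0.993, 0.118, 0.444], [-1.0, 0.006, -0.02, 0.016], [0.019, -0.118, -0.993, 1.082], [0.0, 0.0, 0.0, 1.0]]
wrist 344.30534349229447 316.0930081475996 198.58503496720024 [[0.24, -0.924, -0.297, 0.206], [-0.971, -0.229, -0.071, -0.491], [-0.002, 0.305, -0.952, 0.384], [0.0, 0.0, 0.0, 1.0]]
{'time': 0.15, 'qpos': array([-1.47497033e+00,  3.42518639e-01,  1.52477640e+00,  7.75620720e-06,
        1.27541951e+00, -1.46003343e-01]), 'qvel': array([-0.00110575, -0.00107404, -0.00322566, -0.00119469,  0.00054026,
        0.00124455]), 'joint_efforts': array([-5.72164208e-04, -4.31471944e+01, -2.44352442e+01,  7.17658410e-02,
        5.37248212e-02, -7.92803758e-05]), 'tool_pos': array([ 0.12571959, -0.50941425,  0.22623488]), 'tool_rot': array([-3.14048377e+00, -1.70558004e-04,  2.41826981e-01]), 'contact_force': array([ 0.02869907,  0.14781764, -0.16479851]), 'torque': array([-0.00776287, -0.07048967, -0.02436564]), 'opening': 0.09187084501389668}
```

View pics/top0.png

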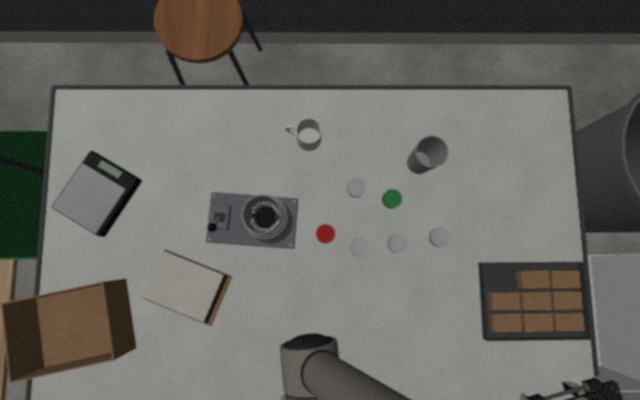

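View pics/scene0.png

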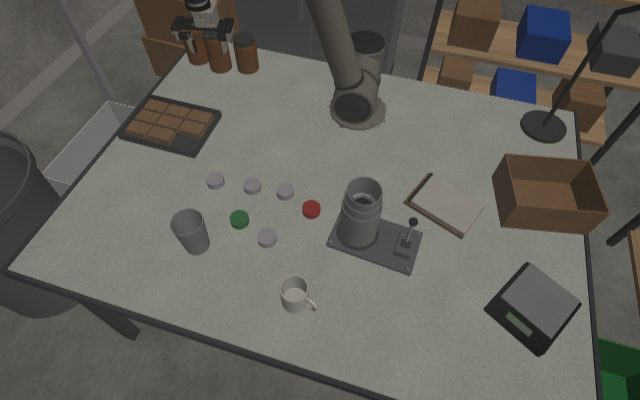

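View pics/wrist0.png

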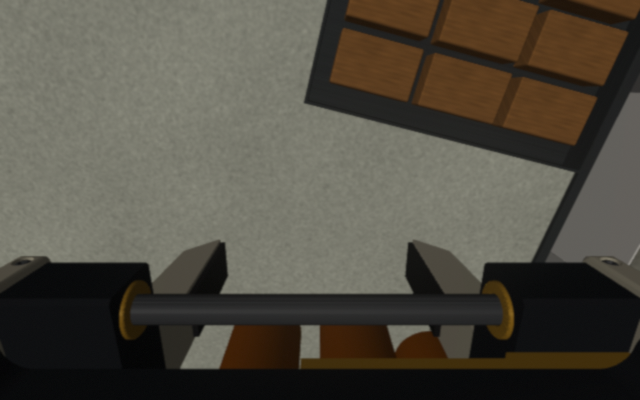

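Top view: four silver tins at about (356,187), (360,247), (397,243) and (439,237). The look-alikes are red (325,233) and green (392,198), both excluded. The feeder column is near (265,217) and the lever ball near (212,228). I'll check these in close crops.

```bash
python3 - <<'E'
from h import *
im=cv2.imread("pics/top0.png")
cv2.imwrite("pics/c1.png",cv2.resize(im[165:265,195:455],None,fx=3,fy=3,interpolation=cv2.INTER_CUBIC))
im=cv2.imread("pics/scene0.png")
cv2.imwrite("pics/c2.png",cv2.resize(im[160:280,190:440],None,fx=3.2,fy=3.2,interpolation=cv2.INTER_CUBIC))
d=np.load("pics/top0.npz"); s=np.load("pics/scene0.npz")
for n,u,v in [("t",356,187),("t",360,247),("t",397,243),("t",439,237),("red",325,233),("green",392,198)]:
    p=onplane(d,u,v,.02); print(n,p.round(3),np.hypot(p[0],p[1]).round(3),np.round(proj(s,p)))
# base plate corners z=.016
for u,v in [(211,193),(297,198),(295,247),(207,242)]: print(onplane(d,u,v,.016).round(3))
E
```

```text
t [ 0.634 -0.119  0.02 ] 0.645 [266. 236.]
t [ 0.457 -0.127  0.02 ] 0.474 [284. 190.]
t [ 0.467 -0.235  0.02 ] 0.523 [252. 184.]
t [ 0.484 -0.36   0.02 ] 0.603 [215. 179.]
red [ 0.498 -0.025  0.02 ] 0.499 [310. 208.]
green [ 0.6   -0.225  0.02 ] 0.641 [238. 218.]
[0.619 0.31  0.016]
[0.603 0.057 0.016]
[0.458 0.063 0.016]
[0.475 0.318 0.016]
```

View pics/c1.png

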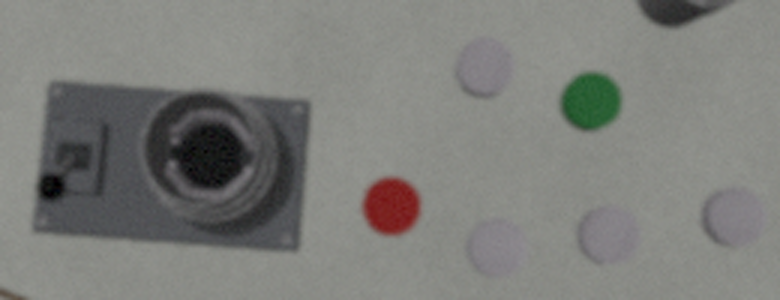

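View pics/c2.png

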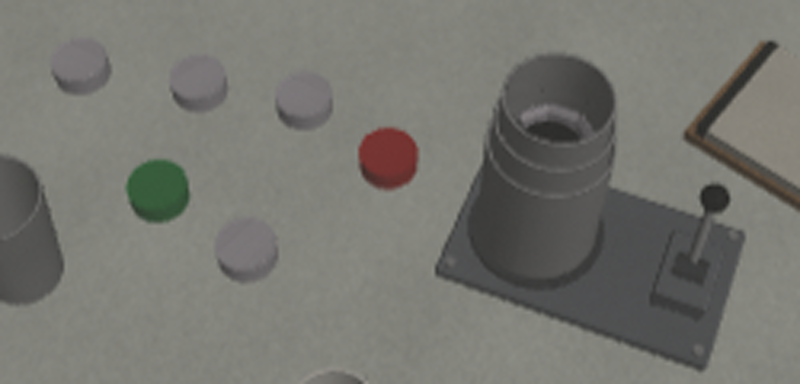

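Four silver tins lie at (356,187), (360,247), (397,243) and (439,237), and red and green are ruled out. Reprojection into the scene view agrees. Next I'll fit the feeder geometry by projecting a model onto both images.

```bash
cat > model.py <<'E'
from h import *
def draw(d,im,x,y,yaw,gi,gm,lev,S=1,off=(0,0)):
    c,s=np.cos(yaw),np.sin(yaw); W=lambda p:(x+c*p[0]-s*p[1],y+s*p[0]+c*p[1],p[2])
    def poly(pts,col,closed=True):
        P=np.array([[(q[0]-off[0])*S,(q[1]-off[1])*S] for q in (proj(d,W(p)) for p in pts)]); cv2.polylines(im,[P.round().astype(np.int32)],closed,col,1,cv2.LINE_AA)
    a=np.linspace(0,2*np.pi,60)
    circ=lambda r,z:[(r*np.cos(t),r*np.sin(t),z) for t in a]
    mz=.168+.03-gm
    poly(circ(.056,.165),(255,0,0)); poly(circ(.0515,mz),(0,255,0)); poly(circ(.047,mz+.003+.03-gi),(0,0,255)); poly(circ(.044,mz+.003+.03-gi),(0,0,255))
    poly(circ(.0305,.167),(255,255,0))
    t=lev-.5; b=(.08*np.sin(t),.145,.038+.08*np.cos(t)); poly([(0,.145,.038),b],(0,255,255),False)
    q=proj(d,W(b)); cv2.circle(im,(int((q[0]-off[0])*S),int((q[1]-off[1])*S)),int(.013*d["fx"]*S/ .95),(0,255,255),1)
E
python3 - <<'E'
from model import *
d=np.load("pics/top0.npz"); s=np.load("pics/scene0.npz")
m=onplane(d,265.3,217.5,.17);print(m)
yaw=-.06
ball=np.array(onplane(d,212,228,.11));print("ball",ball)
pc=np.mean([[.619,.31],[.603,.057],[.458,.063],[.475,.318]],0); print("plate centre",pc, "offset", pc-m[:2])
for k,dd,crop in (("top",d,(195,165,315,265)),("scene",s,(320,165,440,285))):
    im=cv2.imread("pics/%s0.png"%k)[crop[1]:crop[3],crop[0]:crop[2]]; im=cv2.resize(im,None,fx=5,fy=5,interpolation=cv2.INTER_CUBIC)
    draw(dd,im,m[0],m[1],yaw,.004,.003,.1,5,crop[:2]); cv2.imwrite("pics/m_%s.png"%k,im)
E
```

```text
[0.53070632 0.13041951 0.17      ]
ball [0.50929936 0.27921438 0.11      ]
plate centre [0.53875 0.187  ] offset [0.00804368 0.05658049]
```

View pics/m_top.png

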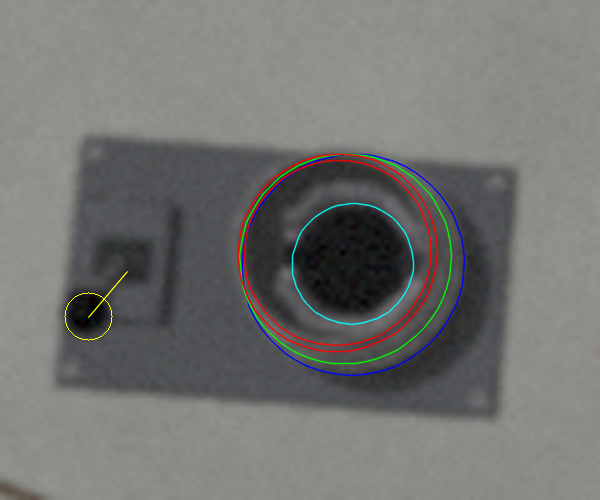

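View pics/m_scene.png

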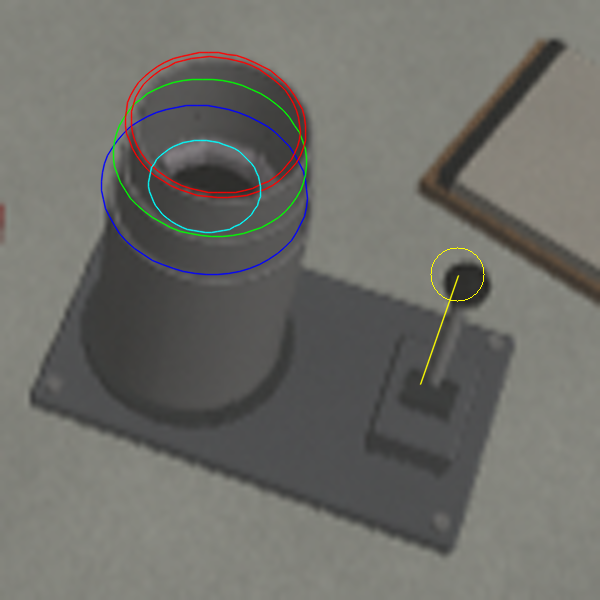

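Call:
send_rows --plan '[[[0.04,0.015,0.016],[0,0,0],0],[[0.04,0.015,0.016],[0,0,0.1],0],[[0.04,0.015,0.016],[0,0,0.1],0],[[0.04,0.015,0.016],[0,0,0.1],0],[[0.04,0.015,0.016],[0,0,0.1],0],[[0.04,0.015,0.016],[0,0,0.1],0],[[0.04,0.015,0.016],[0,0,0.1],0],[[0.04,0.015,0.016],[0,0,0.1],0],[[0.007,0.043,0],[0,0,0.1],0],[[0.007,0.043,0],[0,0,0.1],0],[[0.007,0.043,0],[0,0,0.1],0],[[0.007,0.043,0],[0,0,0.1],0],[[0.007,0.043,0],[0,0,0.1],0],[[0.007,0.043,0],[0,0,0.07],0],[[0.007,0.043,0],[0,0,0],0],[[0.007,0.043,0],[0,0,0],0],[[0.007,0.043,0],[0,0,0],0],[[0.007,0.043,0],[0,0,0],0],[[0.007,0.043,0],[0,0,0],0],[[0.007,0.04,0],[0,0,0],0]]'

```text
time: 2.15
tool_pos: [0.5296, 0.1253, 0.3545]
tool_rot: [-3.141, 0.0, 1.512]
contact_force: [-0.3, -0.5, -0.4]
opening: 0.0918
```

```bash
python3 - <<'E'
from model import *
d=shot("wrist","w1"); o=robot.observe(); print(o["tool_pos"],o["tool_rot"],o["opening"],o["qpos"].round(2))
m=(.5307,.1304)
im=cv2.imread("pics/w1.png"); draw(d,im,m[0],m[1],-.06,.004,.003,.1); cv2.imwrite("pics/w1m.png",im)
E
```

```text
[0.52980627 0.13059219 0.3540604 ] [-3.14074075 -0.00377942  1.51621733] 0.0918040218544093 [0.1  0.32 1.21 0.   1.61 0.15]
```

View pics/w1m.png

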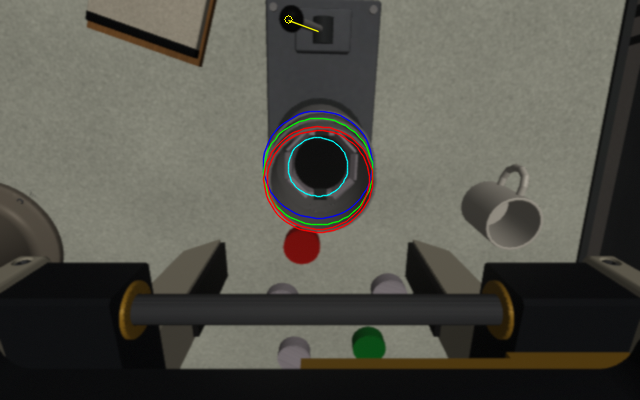

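View pics/w1.png

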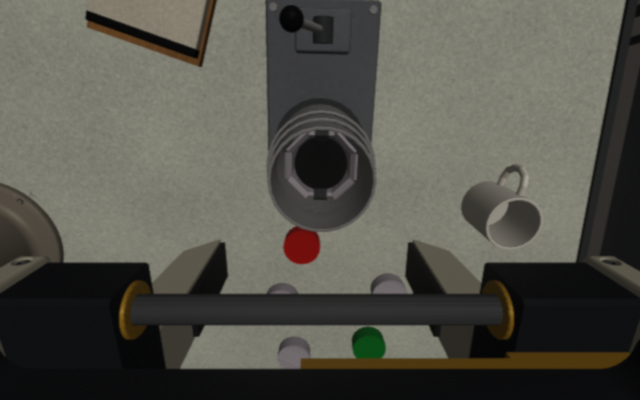

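```bash
python3 - <<'E'
from model import *
d=np.load("pics/w1.npz"); crop=(255,95,385,235)
im0=cv2.imread("pics/w1.png")[crop[1]:crop[3],crop[0]:crop[2]]; im0=cv2.resize(im0,None,fx=4,fy=4,interpolation=cv2.INTER_CUBIC)
im=im0.copy()
draw(d,im,.533,.132,-.04,.004,.003,.1,4,crop[:2])
im0=cv2.convertScaleAbs(im0,alpha=1.5)
cv2.imwrite("pics/w1z.png",im);cv2.imwrite("pics/w1y.png",im0)
E
```

```text
(no output)
```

View pics/w1z.png

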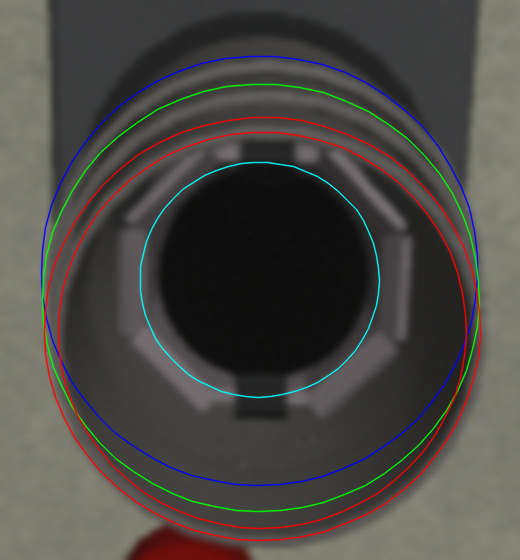

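View pics/w1y.png

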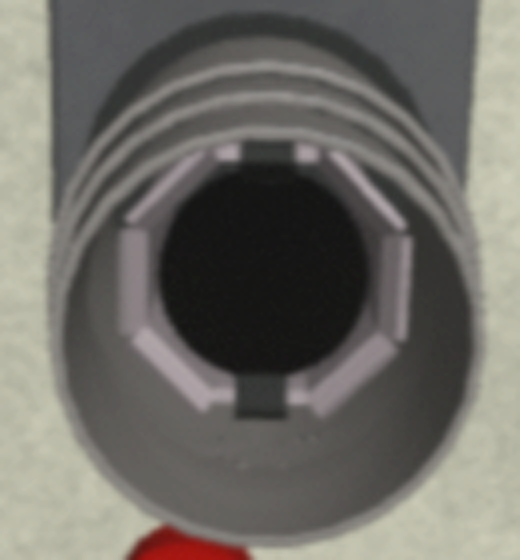

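```bash
python3 - <<'E'
from model import *
from scipy.optimize import least_squares
d=np.load("pics/w1.npz"); S=4;off=(255,95)
a=np.linspace(0,2*np.pi,361)
def ext(x,y,r,z):
    P=np.array([proj(d,(x+r*np.cos(t),y+r*np.sin(t),z)) for t in a]); P=(P-off)*S; return P[:,0].min(),P[:,0].max(),P[:,1].min(),P[:,1].max()
def f(p):
    x,y,gi,gm,yaw=p; mz=.198-gm; iz=mz+.033-gi
    e=ext(x,y,.047,iz); r=[e[0]-53,e[1]-486,e[2]-127,e[3]-547, ext(x,y,.0515,mz)[2]-91, ext(x,y,.056,.165)[2]-61]
    c,s=np.cos(yaw),np.sin(yaw)
    u=[(np.array(proj(d,(x-s*q,y+c*q,.164)))-off)*S for q in (.0255,-.0255)]
    r+=[u[0][0]-268,u[1][0]-261, u[0][1]-165,u[1][1]-375]
    return r
R=least_squares(f,[.533,.132,.004,.003,-.06]); print(R.x.round(4),np.round(R.fun,1))
E
```

```text
[ 0.5345  0.1318  0.0193 -0.0155 -0.0866] [-4.2  3.3 -7.9 -0.8  0.  -5.   0.3  0.8 15.9  0.5]
```

Call:
send_rows --plan '[[[0.0045,0,-0.01],[0,0,-0.02],33],[[0,0,-0.03],[0,0,0],33],[[0,0,-0.03],[0,0,0],33],[[0,0,-0.03],[0,0,0],33],[[0,0,-0.01],[0,0,0],33],[[0,0,0],[0,0,0],33]]'

```text
time: 2.8
tool_pos: [0.5336, 0.1221, 0.2432]
tool_rot: [-3.138, 0.001, 1.49]
contact_force: [0.6, 0.1, 1.3]
opening: 0.0798
```

```bash
python3 - <<'E'
from model import *
shot("scene","s1",(270,90,430,250),4)
E
```

```text
(no output)
```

View pics/s1.png

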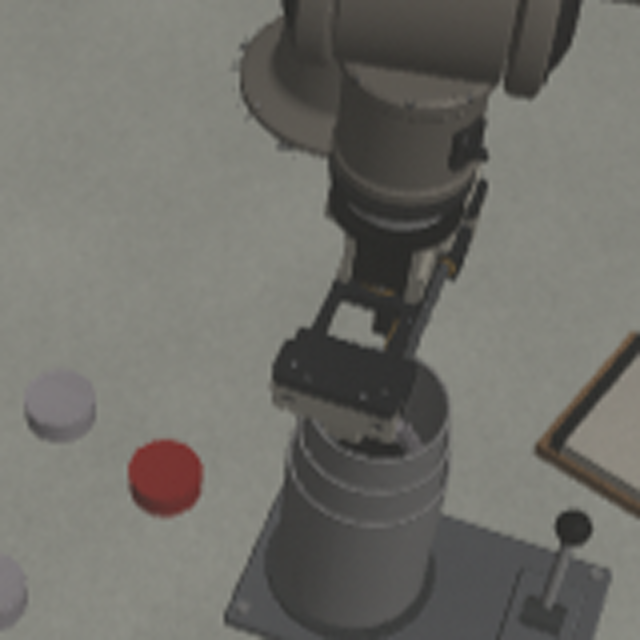

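```bash
python3 - <<'E'
from model import *
for i in range(3):
    imaging.read_camera("top"); o=robot.observe(); print(o["tool_pos"],o["tool_rot"],o["contact_force"].round(2),o["qvel"].round(3))
E
```

```text
[0.53494111 0.12269131 0.24586048] [ 3.13981189e+00 -1.30461616e-04  1.49077772e+00] [ 0.48 -0.27  0.96] [ 0.007 -0.013 -0.016  0.002 -0.    -0.001]
[0.5351467 0.1228611 0.2463079] [ 3.13871789e+00 -3.51538960e-04  1.49103434e+00] [-1.04  0.51  0.  ] [ 0.004 -0.007 -0.002  0.001 -0.004  0.   ]
[0.53510865 0.12300807 0.24636453] [ 3.13851222e+00 -4.09223675e-04  1.49130743e+00] [ 1.2  -0.35  0.21] [ 0.004 -0.001  0.005 -0.001 -0.004  0.   ]
```

```bash
python3 - <<'E'
from model import *
d=shot("wrist","w2"); im=cv2.imread("pics/w2.png"); draw(d,im,.5345,.1318,-.075,.002,.002,.1); cv2.imwrite("pics/w2m.png",im)
E
```

```text
(no output)
```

View pics/w2m.png

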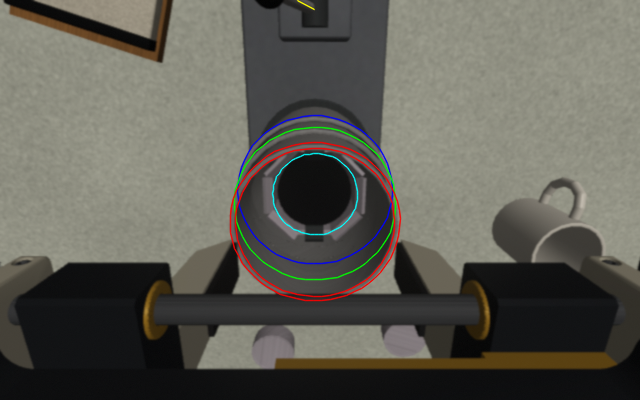

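Call:
send_rows --plan '[[[0,0.009,0],[0,0,0],33],[[0,0,0],[0,0,0],33],[[0,0,-0.006],[0,0,0],33],[[0,0,-0.006],[0,0,0],33],[[0,0,-0.006],[0,0,0],33],[[0,0,-0.006],[0,0,0],33],[[0,0,-0.006],[0,0,0],33]]'

```text
time: 3.75
tool_pos: [0.5343, 0.1322, 0.2145]
tool_rot: [3.141, -0.0, 1.492]
contact_force: [0.2, 0.4, 3.8]
opening: 0.0799
```

```bash
python3 - <<'E'
from model import *
shot("scene","s2",(270,90,430,250),4)
o=robot.observe(); print(o["tool_pos"],o["tool_rot"],o["contact_force"].round(2),o["torque"].round(2))
E
```

```text
[0.53412798 0.13219277 0.21349849] [-3.14106073e+00  6.56727367e-05  1.49161738e+00] [2.6  0.84 0.89] [ 0.04 -0.37 -0.  ]
```

View pics/s2.png

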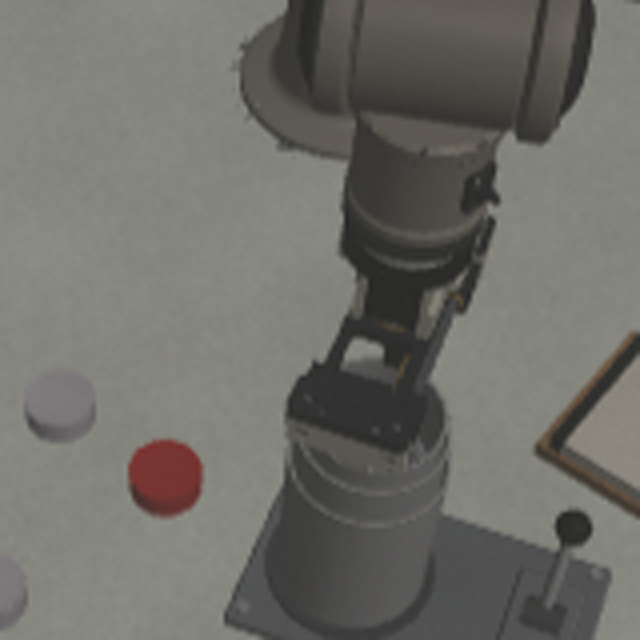

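Call:
send_rows --plan '[[[0,0,-0.005],[0,0,0],33],[[0,0,-0.005],[0,0,0],33],[[0,0,-0.005],[0,0,0],33],[[0,0,-0.005],[0,0,0],33],[[0,0,-0.005],[0,0,0],33],[[0,0,-0.005],[0,0,0],33]]'

```text
time: 4.4
tool_pos: [0.5344, 0.1322, 0.185]
tool_rot: [3.141, -0.0, 1.492]
contact_force: [-1.1, -0.3, 7.2]
opening: 0.0797
```

```bash
python3 - <<'E'
from model import *
shot("scene","s3",(270,90,430,250),4)
o=robot.observe(); print(o["tool_pos"],o["tool_rot"],o["contact_force"].round(2),o["torque"].round(2))
E
```

```text
[0.53429531 0.13221169 0.1842198 ] [3.14118181e+00 3.47610913e-05 1.49178994e+00] [-0.04  0.01  4.82] [-0.02 -0.19 -0.05]
```

View pics/s3.png

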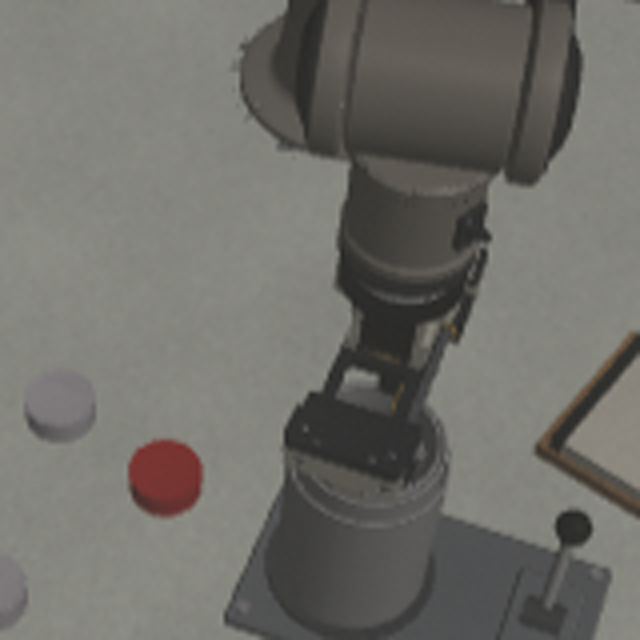

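Call:
send_rows --plan '[[[0,0,-0.004],[0,0,0],33],[[0,0,-0.004],[0,0,0],33],[[0,0,-0.003],[0,0,0],33],[[0,0,-0.002],[0,0,0],33],[[0,0,-0.002],[0,0,0],33],[[0,0,0],[0,0,0],33]]'

```text
time: 5.05
tool_pos: [0.5345, 0.1322, 0.1701]
tool_rot: [3.141, -0.0, 1.492]
contact_force: [-0.7, -1.0, 6.1]
opening: 0.0803
```

```bash
python3 - <<'E'
from model import *
imaging.read_camera("top");o=robot.observe(); print(o["tool_pos"],o["tool_rot"],o["contact_force"].round(2),o["torque"].round(2))
E
```

```text
[0.53443731 0.13219492 0.17008193] [ 3.14058540e+00 -1.81899007e-05  1.49176781e+00] [-0.28 -0.47  6.83] [-0.13  0.11 -0.02]
```

Call:
send_rows --plan '[[[0,0,-0.002],[0,0,0],33],[[0,0,-0.001],[0,0,0],33],[[0,0,0],[0,0,0],33]]'

```text
time: 5.4
tool_pos: [0.5347, 0.1322, 0.1695]
tool_rot: [3.138, -0.0, 1.492]
contact_force: [-7.0, -1.4, 23.0]
opening: 0.0798
```

Call:
send_rows --plan '[[[0,0,0.005],[0,0,0],33],[[0,0,0.02],[0,0,0],0],[[0,0,0.04],[0,0,0],0],[[0,0,0.04],[0,0,0],0],[[0,0,0.03],[0,0,0],0],[[0,0,0],[0,0,0],0],[[0,0,0],[0,0,0],0],[[0,0,0],[0,0,0],0]]'

```text
time: 6.2
tool_pos: [0.5336, 0.1322, 0.2999]
tool_rot: [-3.138, 0.001, 1.492]
contact_force: [-0.1, 0.7, -0.1]
opening: 0.0921
```

```bash
python3 - <<'E'
from model import *
d=shot("wrist","w3"); im=cv2.imread("pics/w3.png"); 
o=robot.observe(); print(o["tool_pos"],o["tool_rot"])
crop=(240,100,400,250)
im0=cv2.resize(im[crop[1]:crop[3],crop[0]:crop[2]],None,fx=4,fy=4,interpolation=cv2.INTER_CUBIC); im0=cv2.convertScaleAbs(im0,alpha=1.4)
im=im0.copy(); draw(d,im,.5345,.1318,-.075,.03,.03,.1,4,crop[:2])
cv2.imwrite("pics/w3a.png",im0);cv2.imwrite("pics/w3m.png",im)
E
```

```text
[0.53356001 0.13217367 0.29982801] [-3.13819484e+00  6.69356087e-04  1.49182006e+00]
```

View pics/w3a.png

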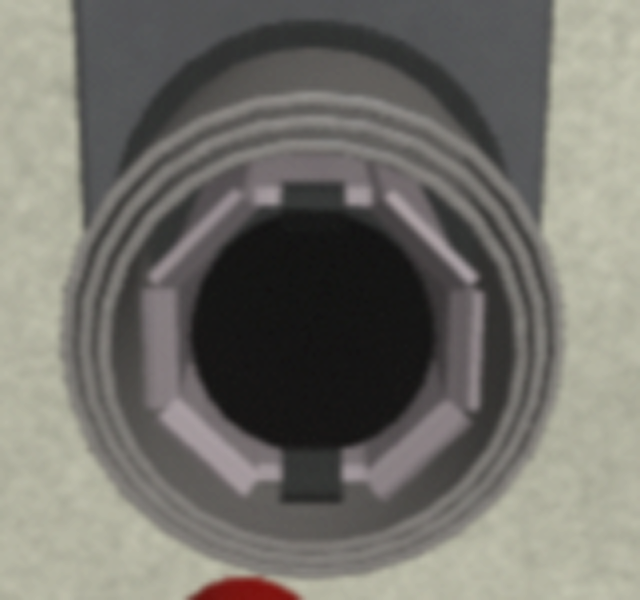

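View pics/w3m.png

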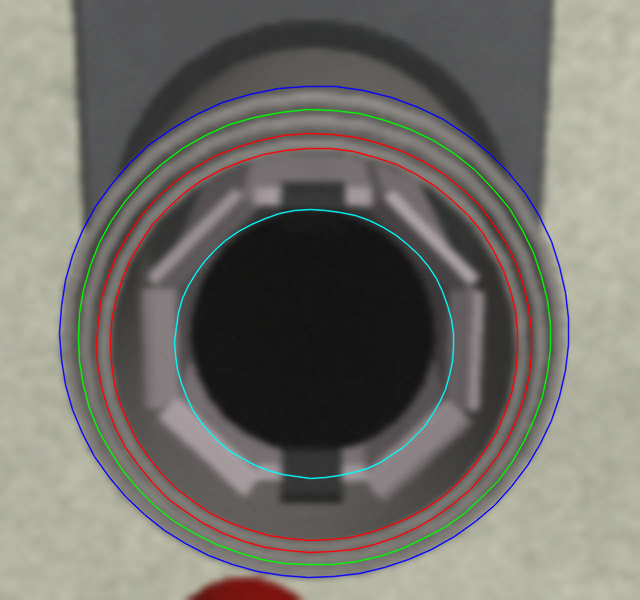

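Call:
send_rows --plan '[[[-0.011,-0.037,0],[0,0,0],0],[[-0.011,-0.037,0],[0,0,0],0],[[-0.011,-0.037,0],[0,0,0],0],[[-0.011,-0.037,-0.03],[0,0,0],0],[[-0.011,-0.037,-0.03],[0,0,0],0],[[-0.011,-0.037,-0.03],[0,0,0],0],[[-0.011,-0.037,-0.03],[0,0,0],0],[[0,0,-0.02],[0,0,0],0],[[0,0,0],[0,0,0],0],[[0,0,0],[0,0,0],0],[[0,0,0],[0,0,0],0],[[0,0,0],[0,0,0],0]]'

```text
time: 7.45
tool_pos: [0.458, -0.1263, 0.1628]
tool_rot: [3.14, 0.001, 1.493]
contact_force: [-0.2, -0.5, -0.3]
opening: 0.0918
```

```bash
cat > tin.py <<'E'
from model import *
import sys
def look(name):
    d=shot("wrist",name); o=robot.observe(); im=cv2.imread("pics/%s.png"%name)
    hsv=cv2.cvtColor(im,cv2.COLOR_BGR2HSV)
    # silver tin: slightly purple; vs greenish grey table -> R-G / B-G
    b,g,r=[im[:,:,i].astype(int) for i in range(3)]
    m=((b-g>2)&(r-g>0)&(r-g<25)&(abs(r-b)<18)).astype(np.uint8); m[262:]=0
    m=cv2.morphologyEx(m,cv2.MORPH_OPEN,np.ones((5,5)))
    n,l,st,c=cv2.connectedComponentsWithStats(m)
    for i in range(1,n):
        if st[i,4]>300: print("blob",c[i].round(1),st[i].tolist(),onplane(d,*c[i],.022).round(4))
    print(o["tool_pos"].round(4),o["tool_rot"].round(3),o["qvel"].round(3).max())
    return d,im
def outline(d,im,x,y,z=.024,zz=0.):
    for h,col in ((z,(0,0,255)),(zz,(0,255,255))):
        P=np.array([proj(d,(x+.029*np.cos(t),y+.029*np.sin(t),h)) for t in np.linspace(0,6.28,60)]); cv2.polylines(im,[P.round().astype(np.int32)],True,col,1,cv2.LINE_AA)
E
python3 - <<'E'
from tin import *
d,im=look("t1"); o=robot.observe()["tool_pos"]; outline(d,im,.457,-.127); cv2.imwrite("pics/t1m.png",im)
E
```

```text
[ 0.4579 -0.1263  0.1627] [3.140e+00 1.000e-03 1.493e+00] 0.005
```

View pics/t1m.png

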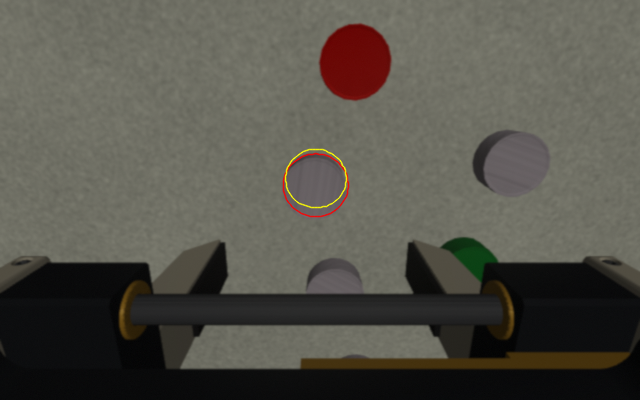

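```bash
python3 - <<'E'
from tin import *
im=cv2.imread("pics/t1.png"); b,g,r=[im[:,:,i].astype(int) for i in range(3)]
for p in [(316,180),(510,160),(200,180)]: print(im[p[1]-3:p[1]+4,p[0]-3:p[0]+4].mean((0,1)))
c=cv2.convertScaleAbs(cv2.resize(im[130:230,260:380],None,fx=5,fy=5,interpolation=cv2.INTER_CUBIC),alpha=1.8); cv2.imwrite("pics/t1z.png",c)
E
```

```text
[ 97.44897959  95.48979592 101.59183673]
[ 98.26530612  96.28571429 102.59183673]
[102.65306122 114.12244898 114.        ]
```

View pics/t1z.png

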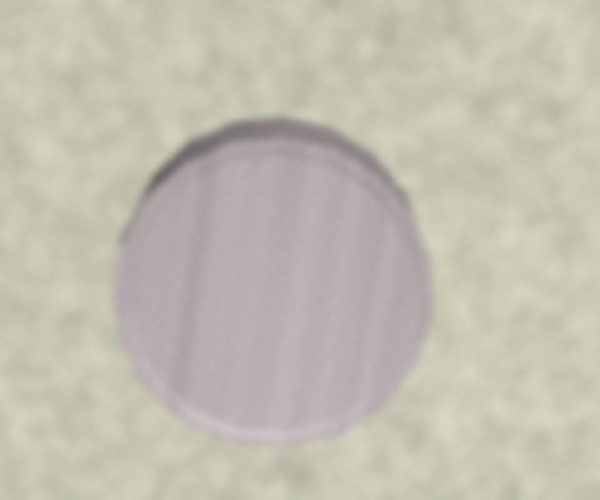

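```bash
cat > tin.py <<'E'
from model import *
from scipy.optimize import fsolve
def sil(d,x,y,z0=0.,z1=.024):
    P=np.array([proj(d,(x+.029*np.cos(t),y+.029*np.sin(t),h)) for h in (z0,z1) for t in np.linspace(0,6.28,60)],np.float32)
    h=cv2.convexHull(P); M=cv2.moments(h); return h,np.array([M["m10"]/M["m00"],M["m01"]/M["m00"],M["m00"]])
def look(name,rowmax=262):
    d=shot("wrist",name); o=robot.observe(); im=cv2.imread("pics/%s.png"%name)
    bl=cv2.GaussianBlur(im,(5,5),0)
    b,g,r=[bl[:,:,i].astype(int) for i in range(3)]
    m=((b-g>-5)&(r-g>1)&(r-g<20)&(abs(r-b)<18)).astype(np.uint8); m[rowmax:]=0
    m=cv2.morphologyEx(m,cv2.MORPH_OPEN,np.ones((7,7)))
    n,l,st,c=cv2.connectedComponentsWithStats(m)
    print("tcp",o["tool_pos"].round(4),o["tool_rot"].round(3),o["qvel"].round(3).max())
    for i in range(1,n):
        x,y,w,h,a=st[i]
        if a>1000 and y+h<rowmax and y>0 and x>0 and x+w<640:
            p0=onplane(d,*c[i],.015)[:2]
            p=fsolve(lambda q:sil(d,*q)[1][:2]-c[i],p0); H,M=sil(d,*p)
            print("tin",p.round(4),"area",a,"expect",M[2].round(),"rel",(p-o["tool_pos"][:2]).round(4))
            cv2.polylines(im,[H.round().astype(np.int32)],True,(0,0,255),1)
    cv2.imwrite("pics/%sm.png"%name,im)
    return d
E
python3 - <<'E'
from tin import *
look("t2")
E
```

```text
tcp [ 0.4578 -0.1264  0.1625] [3.140e+00 1.000e-03 1.493e+00] 0.004
tin [ 0.6352 -0.1223] area 3903 expect 4171.0 rel [0.1775 0.004 ]
tin [ 0.4555 -0.1306] area 3273 expect 3409.0 rel [-0.0023 -0.0042]
```

View pics/t2m.png

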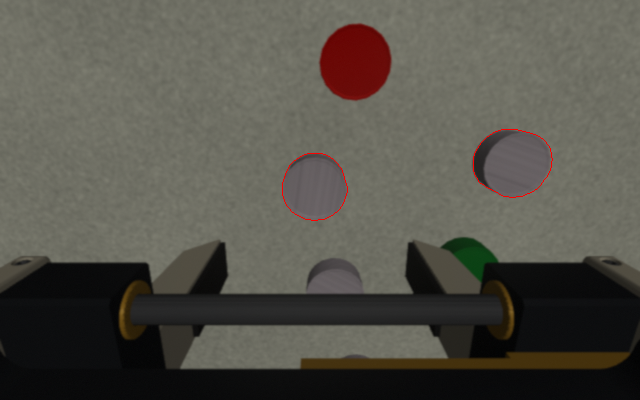

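Call:
send_rows --plan '[[[-0.002,-0.004,-0.03],[0,0,0],0],[[0,0,-0.04],[0,0,0],0],[[0,0,-0.04],[0,0,0],0],[[0,0,-0.025],[0,0,0],0],[[0,0,-0.0145],[0,0,0],0],[[0,0,0],[0,0,0],0],[[0,0,0],[0,0,0],255],[[0,0,0],[0,0,0],255],[[0,0,0],[0,0,0],255],[[0,0,0],[0,0,0],255],[[0,0,0],[0,0,0],255]]' --newtons 25

```text
time: 8.65
tool_pos: [0.4556, -0.1309, 0.0128]
tool_rot: [3.14, 0.0, 1.492]
contact_force: [-0.8, 0.8, 3.9]
opening: 0.0572
```

```bash
python3 - <<'E'
from tin import *
shot("wrist","g1")
o=robot.observe(); print(o["tool_pos"],o["opening"],o["contact_force"].round(1))
E
```

```text
[ 0.45558628 -0.13089193  0.01277616] 0.05707905885277345 [-1.1  0.2  3.7]
```

View pics/g1.png

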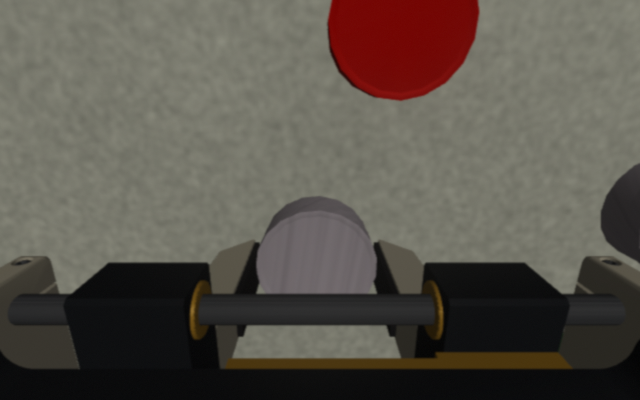

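Call:
send_rows --plan '[[[0,0,0.02],[0,0,0],255],[[0,0,0.04],[0,0,0],255],[[0,0,0.045],[0,0,0],255],[[0,0,0.045],[0,0,0],255],[[0,0,0.045],[0,0,0],255],[[0.0112,0.037,0.015],[0,0,0],255],[[0.0112,0.037,0],[0,0,0],255],[[0.0112,0.037,0],[0,0,0],255],[[0.0112,0.037,0],[0,0,0],255],[[0.0112,0.037,0],[0,0,0],255],[[0.0112,0.037,0],[0,0,0],255],[[0.0112,0.037,0],[0,0,0],255],[[0,0.0034,0],[0,0,0],255],[[0,0,0],[0,0,0],255],[[0,0,0],[0,0,0],255],[[0,0,0],[0,0,0],255]]'

```text
time: 10.3
tool_pos: [0.5334, 0.1304, 0.2223]
tool_rot: [-3.141, 0.0, 1.49]
contact_force: [0.2, -1.1, -0.9]
opening: 0.0572
```

```bash
python3 - <<'E'
from tin import *
d=shot("wrist","g2"); s=shot("scene","g2s",(270,90,430,250),4)
o=robot.observe(); print(o["tool_pos"],o["opening"],o["contact_force"].round(1))
E
```

```text
[0.53357682 0.13054337 0.22239238] 0.05747991446382756 [ 0.3  0.4 -2. ]
```

View pics/g2.png

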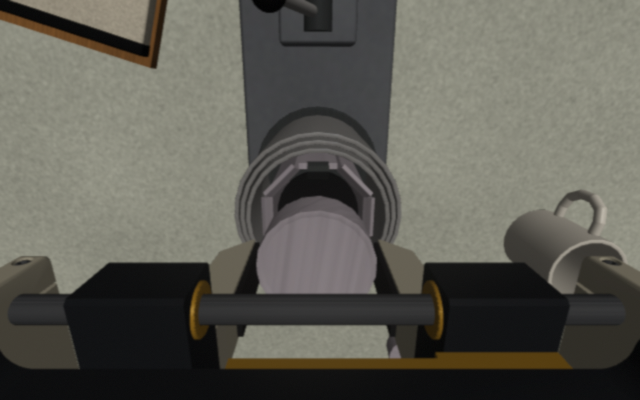

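View pics/g2s.png

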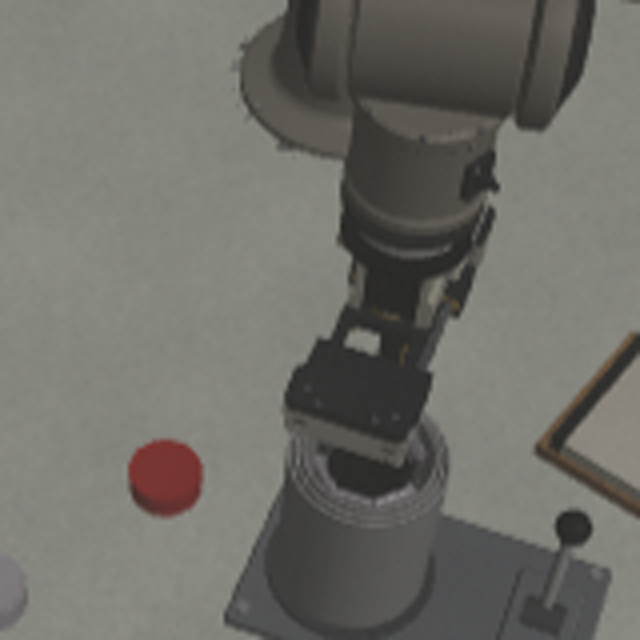

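Call:
send_rows --plan '[[[0.0005,0.001,-0.015],[0,0,0],255],[[0,0,-0.015],[0,0,0],255],[[0,0,-0.008],[0,0,0],255],[[0,0,-0.004],[0,0,0],255],[[0,0,0],[0,0,0],255],[[0,0,0],[0,0,0],255]]'

```text
time: 11.0
tool_pos: [0.5344, 0.1324, 0.1808]
tool_rot: [3.141, 0.0, 1.492]
contact_force: [-0.2, -0.3, -0.7]
opening: 0.0568
```

```bash
python3 - <<'E'
from tin import *
d=shot("wrist","g3")
o=robot.observe(); print(o["tool_pos"],o["opening"],o["contact_force"].round(1))
E
```

```text
[0.53443808 0.13247008 0.18083206] 0.05721016084440584 [-0.8 -0.9 -1.4]
```

View pics/g3.png

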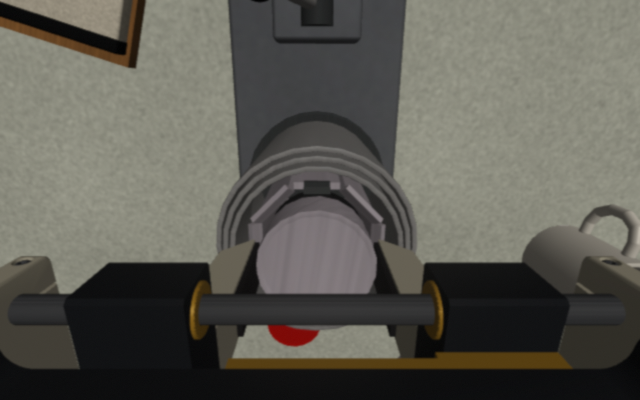

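Call:
send_rows --plan '[[[0,-0.0005,-0.002],[0,0,0],255],[[0,0,-0.002],[0,0,0],255],[[0,0,0],[0,0,0],255],[[0,0,0],[0,0,0],255]]'

```text
time: 11.45
tool_pos: [0.5346, 0.1321, 0.1766]
tool_rot: [3.14, -0.0, 1.492]
contact_force: [1.0, -1.1, 1.7]
opening: 0.0574
```

Call:
send_rows --plan '[[[0,0,0],[0,0,0],40],[[0,0,0],[0,0,0],40],[[0,0,0],[0,0,0],40],[[0,0,0.02],[0,0,0],40],[[0,0,0.04],[0,0,0],40],[[0,0,0.04],[0,0,0],40],[[0,0,0.02],[0,0,0],40],[[0,0,0],[0,0,0],255],[[0,0,0],[0,0,0],255],[[0,0,0],[0,0,0],255]]'

```text
time: 12.45
tool_pos: [0.5334, 0.1321, 0.2946]
tool_rot: [-3.139, 0.001, 1.492]
contact_force: [-0.7, 0.3, -0.4]
opening: 0.0583
```

```bash
python3 - <<'E'
from tin import *
d=shot("wrist","p1"); im=cv2.imread("pics/p1.png")
draw(d,im,.534,.1315,-.075,.03,.03,.1)
H,_=sil(d,.534,.1315,.163,.187); cv2.polylines(im,[H.round().astype(np.int32)],True,(255,0,255),1)
cv2.imwrite("pics/p1m.png",cv2.resize(im[100:300,200:440],None,fx=3,fy=3))
o=robot.observe(); print(o["tool_pos"],o["opening"],o["contact_force"].round(1))
E
```

```text
[0.53346821 0.13210227 0.29457663] 0.05379166599399318 [ 0.4 -0.2 -0. ]
```

View pics/p1m.png

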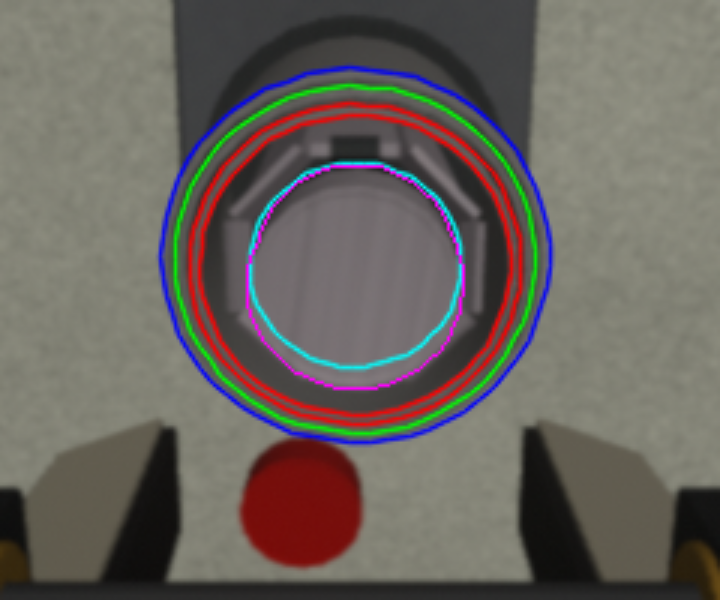

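View pics/p1.png

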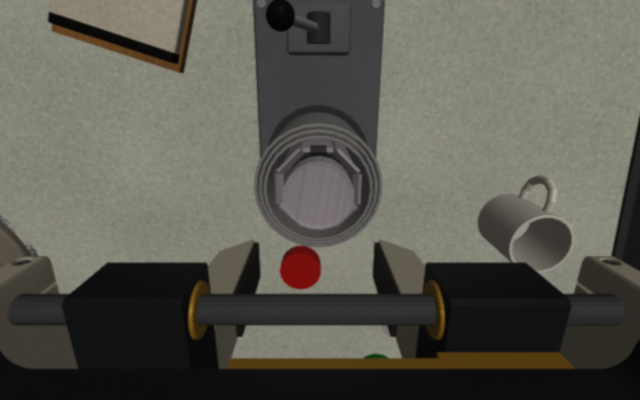

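Call:
send_rows --plan '[[[0,0,-0.04],[0,0,0],255],[[0,0,-0.04],[0,0,0],255],[[0,0,-0.015],[0,0,0],255],[[0,0,-0.01],[0,0,0],255],[[0,0,-0.007],[0,0,0],255],[[0,0,-0.007],[0,0,0],255],[[0,0,-0.006],[0,0,0],255],[[0,0,-0.006],[0,0,0],255],[[0,0,-0.006],[0,0,0],255],[[0,0,-0.005],[0,0,0],255],[[0,0,0],[0,0,0],255],[[0,0,0],[0,0,0],255]]'

```text
time: 13.7
tool_pos: [0.5344, 0.1322, 0.1543]
tool_rot: [3.141, -0.0, 1.492]
contact_force: [1.4, 0.9, 3.1]
opening: 0.0003
```

Call:
send_rows --plan '[[[0,0,-0.002],[0,0,0],255],[[0,0,0],[0,0,0],255],[[0,0,0],[0,0,0],255]]'

```text
time: 14.0
tool_pos: [0.5343, 0.1322, 0.1524]
tool_rot: [3.141, -0.0, 1.492]
contact_force: [1.1, 0.6, 3.4]
opening: 0.0003
```

Call:
send_rows --plan '[[[0,0,0.01],[0,0,0],255],[[0,0,0.03],[0,0,0],255],[[0,0,0.04],[0,0,0],0],[[0,0,0.04],[0,0,0],0],[[0,0,0.02],[0,0,0],0],[[0,0,0],[0,0,0],0],[[0,0,0],[0,0,0],0],[[0,0,0],[0,0,0],0]]'

```text
time: 14.8
tool_pos: [0.5332, 0.132, 0.2905]
tool_rot: [-3.138, 0.001, 1.492]
contact_force: [0.7, 1.1, -0.4]
opening: 0.0441
```

```bash
cat >> tin.py <<'E'
def mouth(name,zt=.158):
    d=shot("wrist",name); im=cv2.imread("pics/%s.png"%name); a=im.copy()
    H,_=sil(d,.534,.1315,zt,zt+.0001); cv2.polylines(a,[H.round().astype(np.int32)],True,(255,0,255),1)
    b=np.hstack([x[110:260,250:390] for x in (im,a)]); b=cv2.convertScaleAbs(b,alpha=1.3)
    cv2.imwrite("pics/%sm.png"%name,cv2.resize(b,None,fx=2.8,fy=2.8,interpolation=cv2.INTER_CUBIC))
E
python3 - <<'E'
from tin import *
mouth("p2"); t=shot("top","p2t",(195,165,455,265),3)
o=robot.observe(); print(o["tool_pos"],o["opening"],o["contact_force"].round(1))
E
```

```text
[0.53345471 0.13207539 0.29068808] 0.05182151455421522 [ 1.6  0.6 -0.5]
```

View pics/p2m.png

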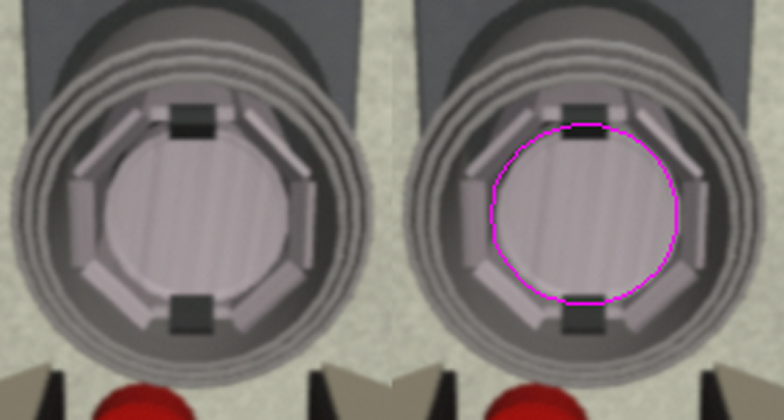

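View pics/p2t.png

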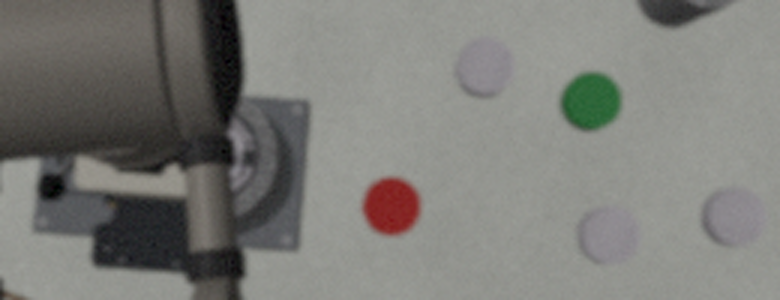

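Call:
send_rows --plan '[[[0.0145,-0.0363,0],[0,0,0],0],[[0.0145,-0.0363,0],[0,0,0],0],[[0.0145,-0.0363,0],[0,0,0],0],[[0.0145,-0.0363,-0.029],[0,0,0],0],[[0.0145,-0.0363,-0.029],[0,0,0],0],[[0.0145,-0.0363,-0.029],[0,0,0],0],[[0.0145,-0.0363,-0.029],[0,0,0],0],[[0,0,-0.012],[0,0,0],0],[[0,0,0],[0,0,0],0],[[0,0,0],[0,0,0],0],[[0,0,0],[0,0,0],0],[[0,0,0],[0,0,0],0]]'

```text
time: 16.1
tool_pos: [0.6361, -0.121, 0.1659]
tool_rot: [3.139, 0.001, 1.493]
contact_force: [-0.0, -0.3, -0.0]
opening: 0.0918
```

```bash
python3 - <<'E'
from tin import *
look("t3")
E
```

```text
tcp [ 0.6361 -0.1211  0.1657] [3.139 0.    1.493] 0.006
tin [ 0.6345 -0.1226] area 3208 expect 3355.0 rel [-0.0016 -0.0016]
```

View pics/t3m.png

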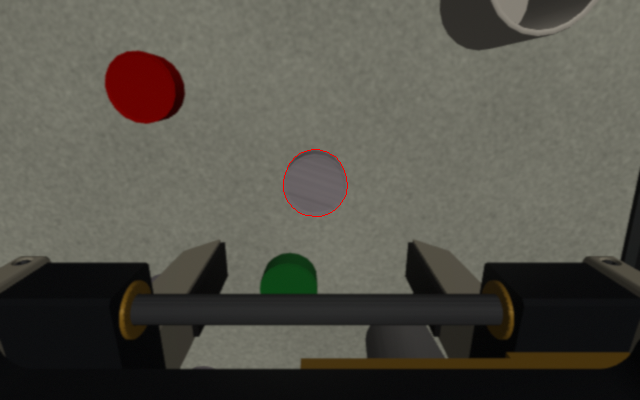

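Call:
send_rows --plan '[[[-0.0015,-0.0015,-0.03],[0,0,0],0],[[0,0,-0.04],[0,0,0],0],[[0,0,-0.04],[0,0,0],0],[[0,0,-0.028],[0,0,0],0],[[0,0,-0.0145],[0,0,0],0],[[0,0,0],[0,0,0],0],[[0,0,0],[0,0,0],255],[[0,0,0],[0,0,0],255],[[0,0,0],[0,0,0],255],[[0,0,0],[0,0,0],255],[[0,0,0],[0,0,0],255]]'

```text
time: 17.25
tool_pos: [0.6345, -0.1236, 0.0125]
tool_rot: [3.14, 0.0, 1.492]
contact_force: [-0.6, 0.1, 3.4]
opening: 0.0576
```

Call:
send_rows --plan '[[[0,0,0.02],[0,0,0],255],[[0,0,0.04],[0,0,0],255],[[0,0,0.045],[0,0,0],255],[[0,0,0.045],[0,0,0],255],[[0,0,0.045],[0,0,0],255],[[-0.0143,0.0364,0.015],[0,0,0],255],[[-0.0143,0.0364,0],[0,0,0],255],[[-0.0143,0.0364,0],[0,0,0],255],[[-0.0143,0.0364,0],[0,0,0],255],[[-0.0143,0.0364,0],[0,0,0],255],[[-0.0143,0.0364,0],[0,0,0],255],[[-0.0143,0.0364,0],[0,0,0],255],[[0,0,-0.015],[0,0,0],255],[[0,0,0],[0,0,0],255],[[0,0,0],[0,0,0],255],[[0,0,0],[0,0,0],255]]'

```text
time: 18.85
tool_pos: [0.5346, 0.1306, 0.2073]
tool_rot: [3.141, 0.0, 1.491]
contact_force: [0.1, -0.6, -1.1]
opening: 0.0572
```

```bash
python3 - <<'E'
from tin import *
d=shot("wrist","g5")
o=robot.observe(); print(o["tool_pos"],o["opening"],o["contact_force"].round(1))
E
```

```text
[0.53460848 0.13059965 0.20722789] 0.05741246054720217 [-0.2 -0.3 -0.5]
```

View pics/g5.png

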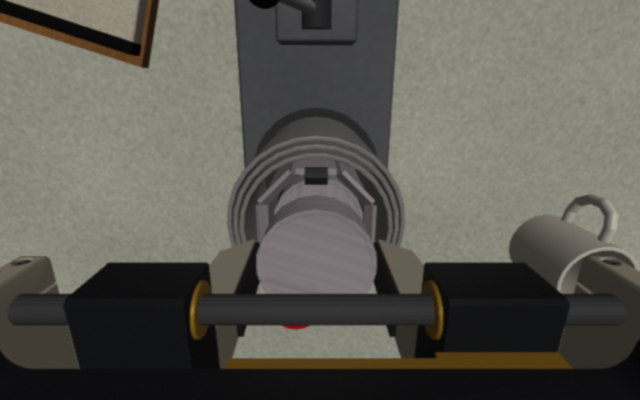

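Call:
send_rows --plan '[[[0,0.0005,-0.015],[0,0,0],255],[[0,0,-0.009],[0,0,0],255],[[0,0,-0.004],[0,0,0],255],[[0,0,-0.0025],[0,0,0],255],[[0,0,0],[0,0,0],255],[[0,0,0],[0,0,0],255],[[0,0,0],[0,0,0],255]]'

```text
time: 19.6
tool_pos: [0.5344, 0.1317, 0.1769]
tool_rot: [3.14, 0.0, 1.492]
contact_force: [-0.2, -2.5, 3.2]
opening: 0.057
```

Call:
send_rows --plan '[[[0,0,0],[0,0,0],40],[[0,0,0],[0,0,0],40],[[0,0,0],[0,0,0],40],[[0,0,0.02],[0,0,0],40],[[0,0,0.04],[0,0,0],40],[[0,0,0.04],[0,0,0],40],[[0,0,0.02],[0,0,0],40],[[0,0,0],[0,0,0],255],[[0,0,0],[0,0,0],255],[[0,0,0],[0,0,0],255]]'

```text
time: 20.6
tool_pos: [0.5334, 0.1319, 0.2945]
tool_rot: [-3.139, 0.001, 1.492]
contact_force: [0.1, -0.4, 0.1]
opening: 0.0579
```

```bash
python3 - <<'E'
from tin import *
mouth("p3",.187)
o=robot.observe(); print(o["tool_pos"],o["opening"],o["contact_force"].round(1))
E
```

```text
[0.53340651 0.1318348  0.29452897] 0.05388930170812597 [ 0.  -0.6 -0. ]
```

View pics/p3m.png

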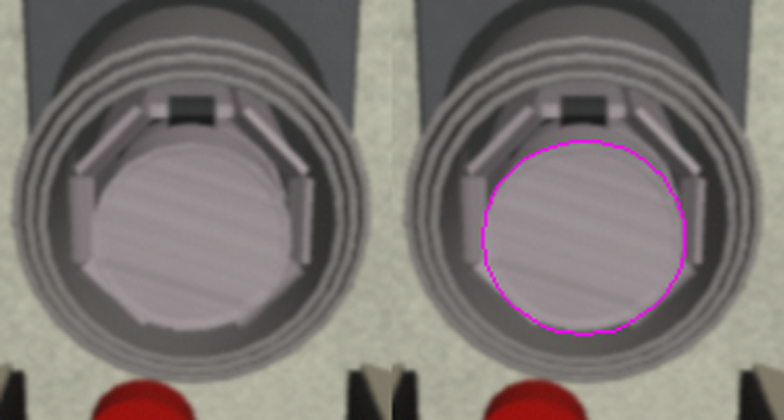

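The second tin is seated and centred on the catches, so I'll press it.

Call:
send_rows --plan '[[[0,0,-0.04],[0,0,0],255],[[0,0,-0.04],[0,0,0],255],[[0,0,-0.015],[0,0,0],255],[[0,0,-0.01],[0,0,0],255],[[0,0,-0.007],[0,0,0],255],[[0,0,-0.007],[0,0,0],255],[[0,0,-0.006],[0,0,0],255],[[0,0,-0.006],[0,0,0],255],[[0,0,-0.006],[0,0,0],255],[[0,0,-0.006],[0,0,0],255],[[0,0,-0.001],[0,0,0],255],[[0,0,0],[0,0,0],255],[[0,0,0],[0,0,0],255]]'

```text
time: 21.95
tool_pos: [0.535, 0.132, 0.1532]
tool_rot: [3.139, -0.001, 1.492]
contact_force: [2.0, 1.0, 5.0]
opening: 0.0002
```

Call:
send_rows --plan '[[[0,0,-0.001],[0,0,0],255],[[0,0,0],[0,0,0],255],[[0,0,0],[0,0,0],255]]'

```text
time: 22.25
tool_pos: [0.5348, 0.132, 0.1518]
tool_rot: [3.139, -0.0, 1.492]
contact_force: [3.2, 0.7, 4.5]
opening: 0.0007
```

Call:
send_rows --plan '[[[0,0,0.01],[0,0,0],255],[[0,0,0.03],[0,0,0],255],[[0,0,0.04],[0,0,0],0],[[0,0,0.04],[0,0,0],0],[[0,0,0.02],[0,0,0],0],[[0,0,0],[0,0,0],0],[[0,0,0],[0,0,0],0],[[0,0,0],[0,0,0],0]]'

```text
time: 23.05
tool_pos: [0.533, 0.1317, 0.2893]
tool_rot: [-3.137, 0.001, 1.492]
contact_force: [-0.0, 0.9, -0.3]
opening: 0.0439
```

```bash
python3 - <<'E'
from tin import *
mouth("p4"); t=shot("top","p4t",(195,165,455,265),3)
o=robot.observe(); print(o["tool_pos"],o["opening"],o["contact_force"].round(1))
E
```

```text
[0.5332918  0.13175067 0.28959693] 0.05174644547942129 [ 0.1  0.  -1.1]
```

View pics/p4m.png

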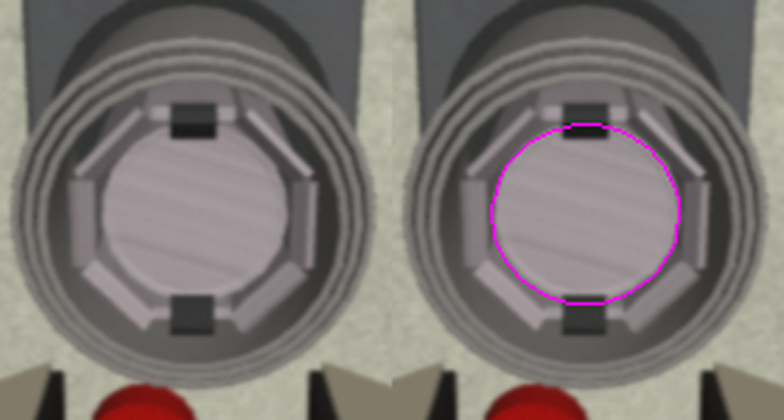

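View pics/p4t.png

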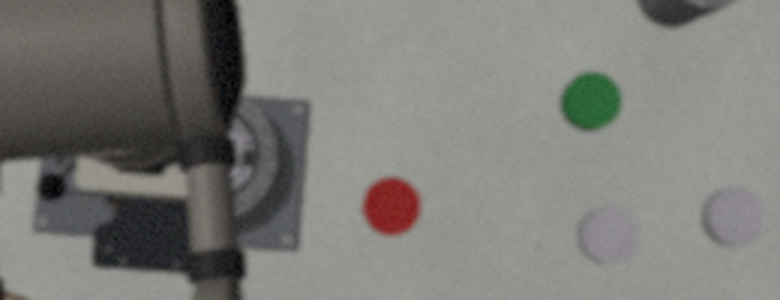

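Call:
send_rows --plan '[[[-0.0067,-0.0368,0],[0,0,0],0],[[-0.0067,-0.0368,0],[0,0,0],0],[[-0.0067,-0.0368,0],[0,0,0],0],[[-0.0067,-0.0368,0],[0,0,0],0],[[-0.0067,-0.0368,0],[0,0,0],0],[[-0.0067,-0.0368,0],[0,0,0],0],[[-0.0067,-0.0368,-0.03],[0,0,0],0],[[-0.0067,-0.0368,-0.03],[0,0,0],0],[[-0.0067,-0.0368,-0.03],[0,0,0],0],[[-0.0067,-0.0368,-0.03],[0,0,0],0],[[0,0,-0.007],[0,0,0],0],[[0,0,0],[0,0,0],0],[[0,0,0],[0,0,0],0],[[0,0,0],[0,0,0],0],[[0,0,0],[0,0,0],0]]'

```text
time: 24.65
tool_pos: [0.4678, -0.2354, 0.1653]
tool_rot: [3.14, 0.001, 1.493]
contact_force: [0.1, -0.2, 0.6]
opening: 0.092
```

```bash
python3 - <<'E'
from tin import *
look("t5")
E
```

```text
tcp [ 0.4677 -0.2355  0.1652] [3.140e+00 1.000e-03 1.493e+00] 0.004
tin [ 0.4672 -0.2408] area 3229 expect 3350.0 rel [-0.0005 -0.0053]
```

View pics/t5m.png

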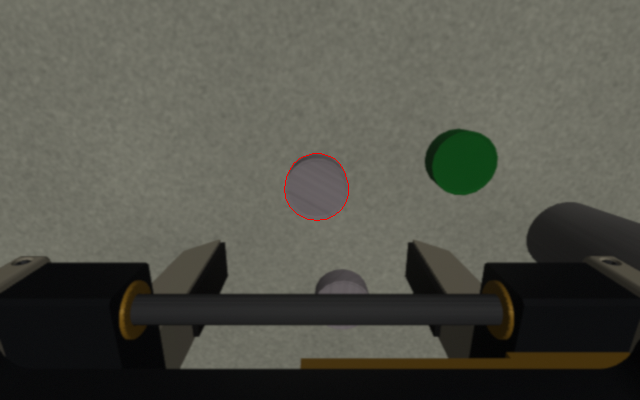

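Call:
send_rows --plan '[[[-0.0005,-0.005,-0.03],[0,0,0],0],[[0,0,-0.04],[0,0,0],0],[[0,0,-0.04],[0,0,0],0],[[0,0,-0.027],[0,0,0],0],[[0,0,-0.015],[0,0,0],0],[[0,0,0],[0,0,0],0],[[0,0,0],[0,0,0],255],[[0,0,0],[0,0,0],255],[[0,0,0],[0,0,0],255],[[0,0,0],[0,0,0],255],[[0,0,0],[0,0,0],255]]'

```text
time: 25.8
tool_pos: [0.4669, -0.2414, 0.0128]
tool_rot: [3.14, 0.001, 1.492]
contact_force: [-1.2, 1.7, 4.5]
opening: 0.057
```

Call:
send_rows --plan '[[[0,0,0.02],[0,0,0],255],[[0,0,0.04],[0,0,0],255],[[0,0,0.045],[0,0,0],255],[[0,0,0.045],[0,0,0],255],[[0,0,0.045],[0,0,0],255],[[0.0068,0.0373,0],[0,0,0],255],[[0.0068,0.0373,0],[0,0,0],255],[[0.0068,0.0373,0],[0,0,0],255],[[0.0068,0.0373,0],[0,0,0],255],[[0.0068,0.0373,0],[0,0,0],255],[[0.0068,0.0373,0],[0,0,0],255],[[0.0068,0.0373,0],[0,0,0],255],[[0.0068,0.0373,0],[0,0,0],255],[[0.0068,0.0373,0],[0,0,0],255],[[0.0068,0.0373,0],[0,0,0],255],[[0,0,0],[0,0,0],255],[[0,0,0],[0,0,0],255],[[0,0,0],[0,0,0],255],[[0,0,0],[0,0,0],255]]'

```text
time: 27.7
tool_pos: [0.5344, 0.1306, 0.2073]
tool_rot: [-3.141, 0.0, 1.49]
contact_force: [-0.4, -0.4, -1.0]
opening: 0.0568
```

```bash
python3 - <<'E'
from tin import *
d=shot("wrist","g7")
o=robot.observe(); print(o["tool_pos"],o["opening"],o["contact_force"].round(1))
E
```

```text
[0.53451038 0.13066008 0.20733368] 0.05716490249415357 [-0.7  0.4 -0.9]
```

View pics/g7.png

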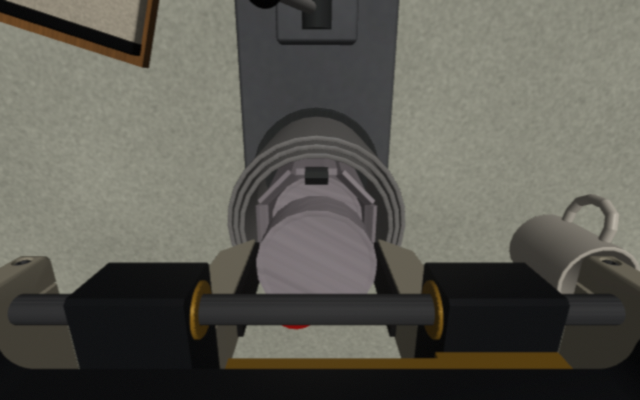

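Call:
send_rows --plan '[[[0,0.0005,-0.015],[0,0,0],255],[[0,0,-0.009],[0,0,0],255],[[0,0,-0.004],[0,0,0],255],[[0,0,-0.0025],[0,0,0],255],[[0,0,0],[0,0,0],255],[[0,0,0],[0,0,0],255],[[0,0,0],[0,0,0],255]]'

```text
time: 28.45
tool_pos: [0.535, 0.1322, 0.1773]
tool_rot: [3.14, 0.0, 1.492]
contact_force: [-0.1, -3.0, 2.5]
opening: 0.057
```

Call:
send_rows --plan '[[[0,0,0],[0,0,0],40],[[0,0,0],[0,0,0],40],[[0,0,0],[0,0,0],40],[[0,0,0.02],[0,0,0],40],[[0,0,0.04],[0,0,0],40],[[0,0,0.04],[0,0,0],40],[[0,0,0.02],[0,0,0],40],[[0,0,0],[0,0,0],255],[[0,0,0],[0,0,0],255],[[0,0,0],[0,0,0],255]]'

```text
time: 29.45
tool_pos: [0.5338, 0.1324, 0.2951]
tool_rot: [-3.139, 0.0, 1.492]
contact_force: [0.1, -0.0, 0.6]
opening: 0.0578
```

```bash
python3 - <<'E'
from tin import *
mouth("p5",.187)
o=robot.observe(); print(o["tool_pos"],o["opening"],o["contact_force"].round(1))
E
```

```text
[0.53389469 0.13235638 0.29503372] 0.054015360662486946 [ 0.7  0.5 -0.2]
```

View pics/p5m.png

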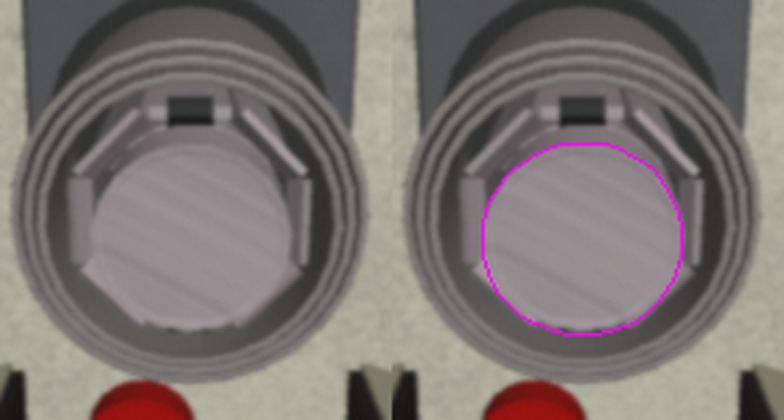

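The third tin is seated, so I'll press it.

Call:
send_rows --plan '[[[0,0,-0.04],[0,0,0],255],[[0,0,-0.04],[0,0,0],255],[[0,0,-0.015],[0,0,0],255],[[0,0,-0.01],[0,0,0],255],[[0,0,-0.007],[0,0,0],255],[[0,0,-0.007],[0,0,0],255],[[0,0,-0.006],[0,0,0],255],[[0,0,-0.006],[0,0,0],255],[[0,0,-0.006],[0,0,0],255],[[0,0,-0.006],[0,0,0],255],[[0,0,-0.002],[0,0,0],255],[[0,0,0],[0,0,0],255],[[0,0,0],[0,0,0],255]]'

```text
time: 30.8
tool_pos: [0.5357, 0.1325, 0.1531]
tool_rot: [3.138, -0.001, 1.492]
contact_force: [-0.2, 0.4, 4.4]
opening: 0.0003
```

Call:
send_rows --plan '[[[0,0,-0.001],[0,0,0],255],[[0,0,0],[0,0,0],255],[[0,0,0],[0,0,0],255]]'

```text
time: 31.1
tool_pos: [0.5357, 0.1325, 0.1523]
tool_rot: [3.138, -0.001, 1.492]
contact_force: [-0.5, 0.4, 6.2]
opening: 0.0006
```

Call:
send_rows --plan '[[[0,0,0.01],[0,0,0],255],[[0,0,0.03],[0,0,0],255],[[0,0,0.04],[0,0,0],0],[[0,0,0.04],[0,0,0],0],[[0,0,0.02],[0,0,0],0],[[0,0,0],[0,0,0],0],[[0,0,0],[0,0,0],0],[[0,0,0],[0,0,0],0]]'

```text
time: 31.9
tool_pos: [0.5338, 0.1323, 0.2893]
tool_rot: [-3.139, 0.001, 1.492]
contact_force: [-0.8, 1.0, -0.1]
opening: 0.0439
```

```bash
python3 - <<'E'
from tin import *
mouth("p6"); t=shot("top","p6t",(195,165,455,265),3)
o=robot.observe(); print(o["tool_pos"],o["opening"],o["contact_force"].round(1))
E
```

```text
[0.5339762  0.13228015 0.28926751] 0.0517920476286641 [ 0.2  1.  -0.1]
```

View pics/p6m.png

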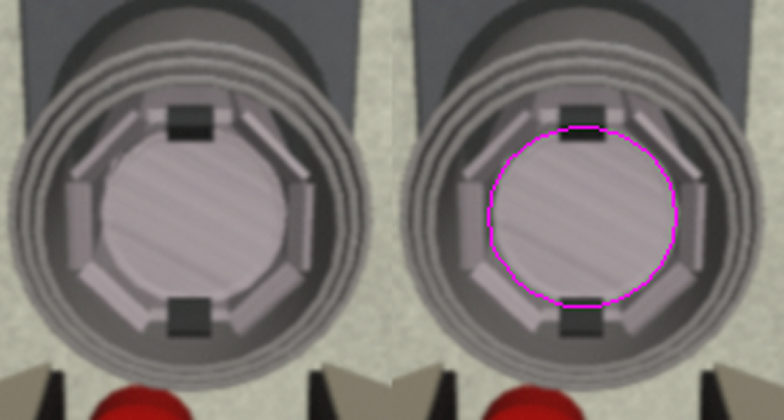

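View pics/p6t.png

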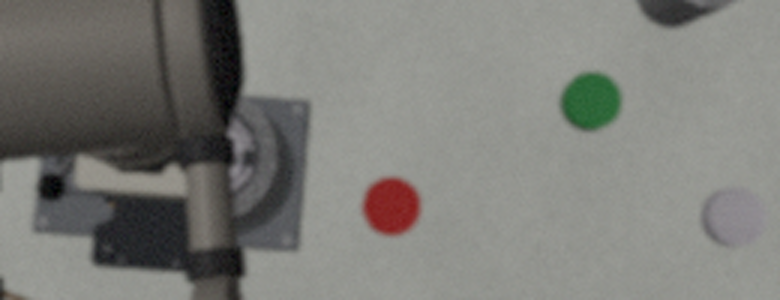

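Call:
send_rows --plan '[[[-0.0038,-0.0382,0],[0,0,0],0],[[-0.0038,-0.0382,0],[0,0,0],0],[[-0.0038,-0.0382,0],[0,0,0],0],[[-0.0038,-0.0382,0],[0,0,0],0],[[-0.0038,-0.0382,0],[0,0,0],0],[[-0.0038,-0.0382,0],[0,0,0],0],[[-0.0038,-0.0382,0],[0,0,0],0],[[-0.0038,-0.0382,0],[0,0,0],0],[[-0.0038,-0.0382,0],[0,0,0],0],[[-0.0038,-0.0382,-0.03],[0,0,0],0],[[-0.0038,-0.0382,-0.03],[0,0,0],0],[[-0.0038,-0.0382,-0.03],[0,0,0],0],[[-0.0038,-0.0382,-0.03],[0,0,0],0],[[0,0,-0.007],[0,0,0],0],[[0,0,0],[0,0,0],0],[[0,0,0],[0,0,0],0],[[0,0,0],[0,0,0],0],[[0,0,0],[0,0,0],0]]'

```text
time: 33.8
tool_pos: [0.486, -0.3635, 0.1652]
tool_rot: [3.14, 0.001, 1.493]
contact_force: [0.1, 0.1, -0.1]
opening: 0.0919
```

```bash
python3 - <<'E'
from tin import *
look("t7")
E
```

```text
tcp [ 0.4858 -0.3636  0.165 ] [3.140e+00 1.000e-03 1.493e+00] 0.007
tin [ 0.4839 -0.3652] area 3238 expect 3371.0 rel [-0.002  -0.0016]
```

View pics/t7m.png

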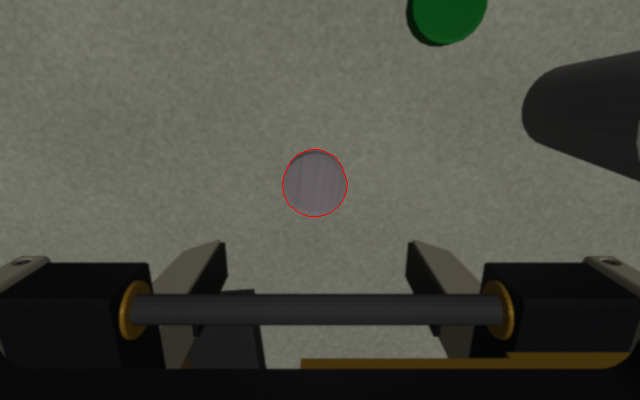

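Call:
send_rows --plan '[[[-0.002,-0.0015,-0.03],[0,0,0],0],[[0,0,-0.04],[0,0,0],0],[[0,0,-0.04],[0,0,0],0],[[0,0,-0.027],[0,0,0],0],[[0,0,-0.0145],[0,0,0],0],[[0,0,0],[0,0,0],0],[[0,0,0],[0,0,0],255],[[0,0,0],[0,0,0],255],[[0,0,0],[0,0,0],255],[[0,0,0],[0,0,0],255],[[0,0,0],[0,0,0],255]]'

```text
time: 34.95
tool_pos: [0.4835, -0.366, 0.013]
tool_rot: [3.14, 0.001, 1.492]
contact_force: [-1.7, -0.1, 3.5]
opening: 0.0573
```

Call:
send_rows --plan '[[[0,0,0.02],[0,0,0],255],[[0,0,0.04],[0,0,0],255],[[0,0,0.045],[0,0,0],255],[[0,0,0.045],[0,0,0],255],[[0,0,0.045],[0,0,0],255],[[0.0042,0.0414,0],[0,0,0],255],[[0.0042,0.0414,0],[0,0,0],255],[[0.0042,0.0414,0],[0,0,0],255],[[0.0042,0.0414,0],[0,0,0],255],[[0.0042,0.0414,0],[0,0,0],255],[[0.0042,0.0414,0],[0,0,0],255],[[0.0042,0.0414,0],[0,0,0],255],[[0.0042,0.0414,0],[0,0,0],255],[[0.0042,0.0414,0],[0,0,0],255],[[0.0042,0.0414,0],[0,0,0],255],[[0.0042,0.0414,0],[0,0,0],255],[[0.0042,0.0414,0],[0,0,0],255],[[0,0,0],[0,0,0],255],[[0,0,0],[0,0,0],255],[[0,0,0],[0,0,0],255]]'

```text
time: 36.95
tool_pos: [0.5333, 0.1302, 0.2071]
tool_rot: [-3.141, 0.0, 1.491]
contact_force: [-0.3, -0.5, -0.3]
opening: 0.0572
```

```bash
python3 - <<'E'
from tin import *
imaging.read_camera("top");imaging.read_camera("top")
d=shot("wrist","g9")
o=robot.observe(); print(o["tool_pos"],o["opening"],o["contact_force"].round(1))
E
```

```text
[0.53358048 0.12981561 0.20730806] 0.05731597329014177 [ 0.3 -0.2 -1.1]
```

View pics/g9.png

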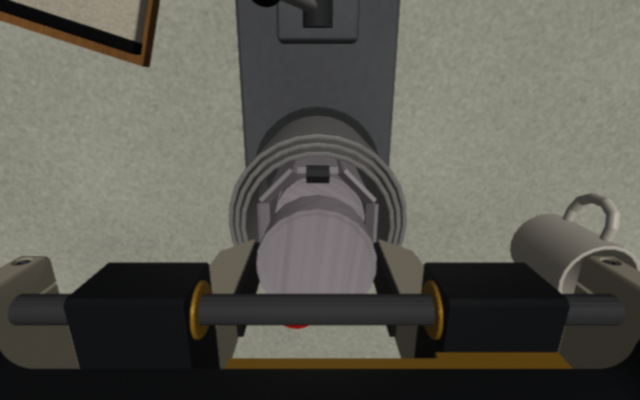

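Call:
send_rows --plan '[[[0.001,0.0015,-0.015],[0,0,0],255],[[0,0,-0.009],[0,0,0],255],[[0,0,-0.004],[0,0,0],255],[[0,0,-0.0025],[0,0,0],255],[[0,0,0],[0,0,0],255],[[0,0,0],[0,0,0],255],[[0,0,0],[0,0,0],255]]'

```text
time: 37.8
tool_pos: [0.5346, 0.1324, 0.1772]
tool_rot: [3.141, 0.0, 1.492]
contact_force: [-1.8, -3.2, 4.5]
opening: 0.0572
```

Call:
send_rows --plan '[[[0,0,0],[0,0,0],40],[[0,0,0],[0,0,0],40],[[0,0,0],[0,0,0],40],[[0,0,0.02],[0,0,0],40],[[0,0,0.04],[0,0,0],40],[[0,0,0.04],[0,0,0],40],[[0,0,0.02],[0,0,0],40],[[0,0,0],[0,0,0],255],[[0,0,0],[0,0,0],255],[[0,0,0],[0,0,0],255]]'

```text
time: 38.8
tool_pos: [0.5339, 0.1326, 0.2951]
tool_rot: [-3.139, 0.0, 1.492]
contact_force: [-0.1, -0.1, -0.1]
opening: 0.0581
```

```bash
python3 - <<'E'
from tin import *
mouth("p7",.187)
o=robot.observe(); print(o["tool_pos"],o["opening"],o["contact_force"].round(1))
E
```

```text
[0.53396006 0.13254044 0.29505626] 0.05361689324816887 [ 0.7  0.2 -0.1]
```

View pics/p7m.png

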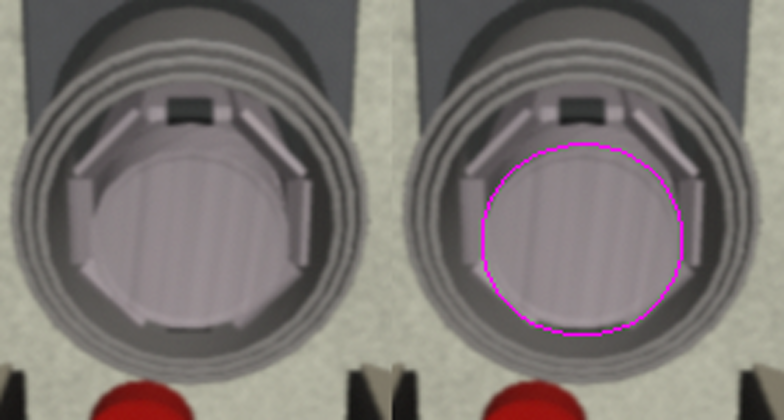

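Call:
send_rows --plan '[[[0,0,-0.04],[0,0,0],255],[[0,0,-0.04],[0,0,0],255],[[0,0,-0.015],[0,0,0],255],[[0,0,-0.01],[0,0,0],255],[[0,0,-0.007],[0,0,0],255],[[0,0,-0.007],[0,0,0],255],[[0,0,-0.006],[0,0,0],255],[[0,0,-0.006],[0,0,0],255],[[0,0,-0.006],[0,0,0],255],[[0,0,-0.006],[0,0,0],255],[[0,0,-0.002],[0,0,0],255],[[0,0,0],[0,0,0],255],[[0,0,0],[0,0,0],255]]'

```text
time: 40.15
tool_pos: [0.536, 0.1325, 0.1536]
tool_rot: [3.137, -0.0, 1.492]
contact_force: [0.9, -0.6, 5.8]
opening: 0.0002
```

Call:
send_rows --plan '[[[0,0,-0.001],[0,0,0],255],[[0,0,0],[0,0,0],255],[[0,0,0],[0,0,0],255]]'

```text
time: 40.45
tool_pos: [0.5361, 0.1325, 0.1529]
tool_rot: [3.137, -0.0, 1.492]
contact_force: [-1.2, -0.9, 8.7]
opening: 0.0008
```

Call:
send_rows --plan '[[[0,0,0.01],[0,0,0],255],[[0,0,0.03],[0,0,0],255],[[0,0,0.04],[0,0,0],255],[[0,0,0.04],[0,0,0],255],[[0,0,0.02],[0,0,0],255],[[0,0,0],[0,0,0],255],[[0,0,0],[0,0,0],255],[[0,0,0],[0,0,0],255]]'

```text
time: 41.25
tool_pos: [0.5339, 0.1325, 0.2893]
tool_rot: [-3.139, 0.0, 1.492]
contact_force: [0.8, -0.5, -0.3]
opening: 0.0006
```

```bash
python3 - <<'E'
from tin import *
mouth("p8"); t=shot("top","p8t")
o=robot.observe(); print(o["tool_pos"],o["opening"],o["contact_force"].round(1))
E
```

```text
[0.5340059  0.13248372 0.28929953] 0.0006112165549415651 [0.1 0.2 1.2]
```

View pics/p8m.png

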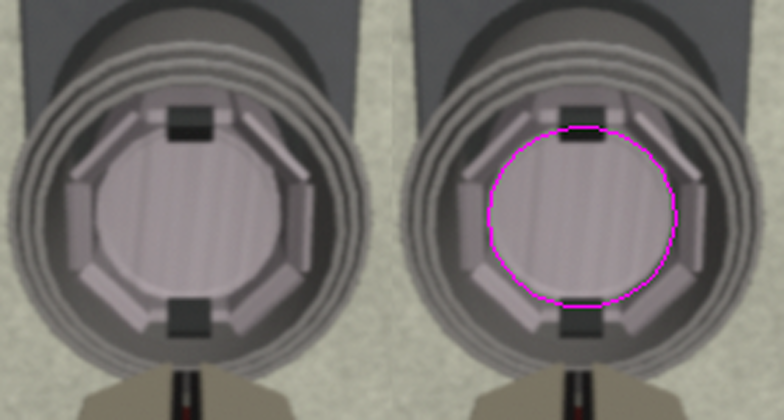

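View pics/p8.png

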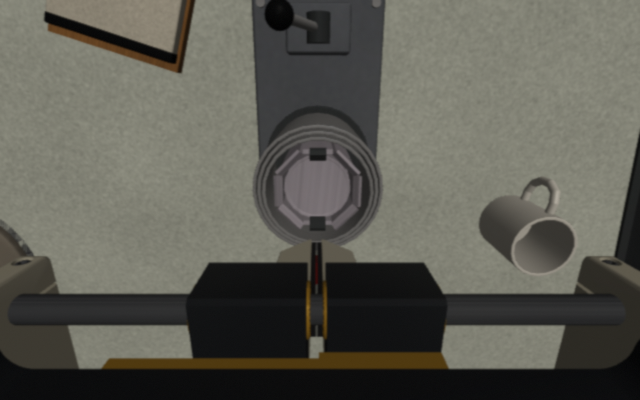

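View pics/p8t.png

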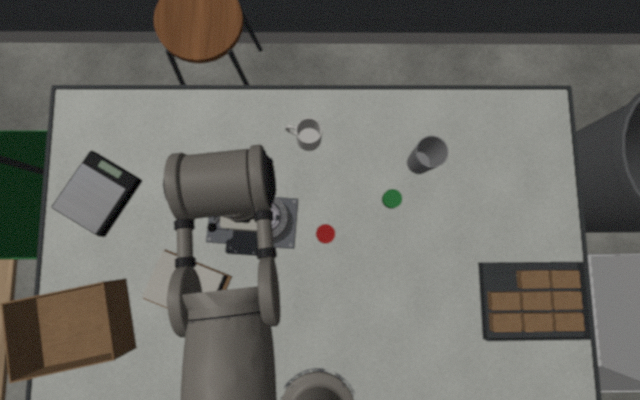

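All four tins are latched: both catches cover the top tin's edge, and no silver tins remain on the table. Next is the lever, approaching from its -x side.

Call:
send_rows --plan '[[[-0.0198,0.0365,0],[0,0,0],255],[[-0.0198,0.0365,0],[0,0,0],255],[[-0.0198,0.0365,0],[0,0,0],255],[[-0.0198,0.0365,0],[0,0,0],255],[[0,0,-0.045],[0,0,0],255],[[0,0,-0.045],[0,0,0],255],[[0,0,-0.045],[0,0,0],255],[[0,0,-0.04],[0,0,0],255],[[0,0,-0.016],[0,0,0],255],[[0,0,0],[0,0,0],255],[[0,0,0],[0,0,0],255],[[0,0,0],[0,0,0],255]]'

```text
time: 42.55
tool_pos: [0.4562, 0.2789, 0.101]
tool_rot: [3.139, -0.001, 1.492]
contact_force: [0.2, -0.6, 0.3]
opening: 0.0001
```

```bash
python3 - <<'E'
from tin import *
d=shot("wrist","l1");s=shot("scene","l1s",(320,140,470,270),4)
o=robot.observe(); print(o["tool_pos"],o["opening"],o["contact_force"].round(1))
E
```

```text
[0.4560948  0.27887119 0.10105019] 0.0006679566055445324 [-0.9 -0.4  0.5]
```

View pics/l1.png

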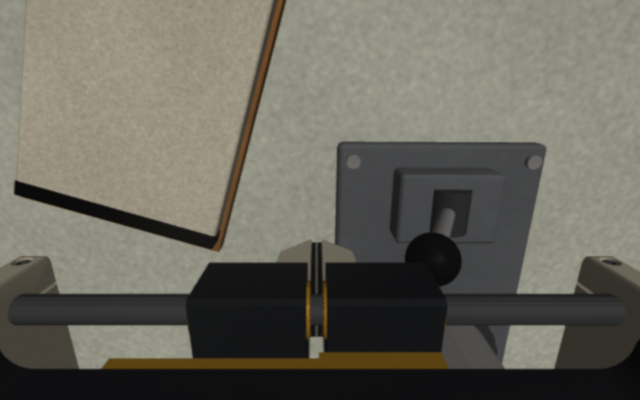

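View pics/l1s.png

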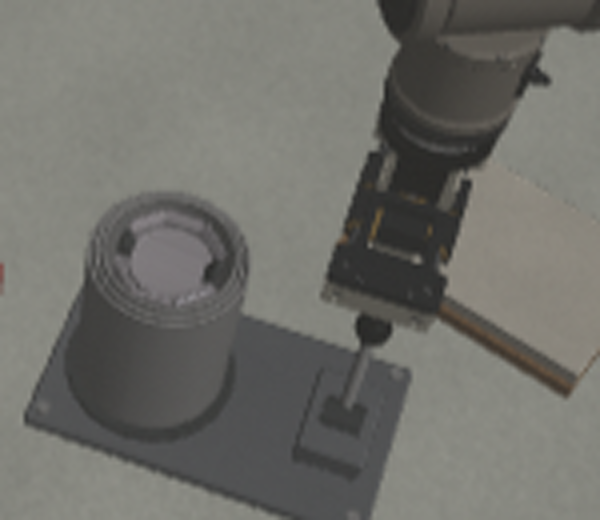

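Call:
send_rows --plan '[[[0.01,-0.0006,0],[0,0,0],255],[[0.01,-0.0006,0],[0,0,0],255],[[0.01,-0.0006,0],[0,0,0],255],[[0.01,-0.0006,0],[0,0,0],255],[[0.01,-0.0006,0],[0,0,0],255],[[0.01,-0.0006,0],[0,0,0],255],[[0.01,-0.0006,0],[0,0,0],255],[[0.01,-0.0006,0],[0,0,0],255],[[0.01,-0.0006,0],[0,0,0],255],[[0,0,0],[0,0,0],255],[[0,0,0],[0,0,0],255]]'

```text
time: 43.75
tool_pos: [0.5455, 0.2731, 0.0996]
tool_rot: [3.142, 0.0, 1.492]
contact_force: [-0.4, 0.2, -0.2]
opening: 0.0005
```

```bash
python3 - <<'E'
from tin import *
d=shot("wrist","l2");s=shot("scene","l2s",(320,140,470,270),4)
o=robot.observe(); print(o["tool_pos"],o["opening"],o["contact_force"].round(1))
E
```

```text
[0.54507772 0.27322336 0.09972791] 0.00019219145034702492 [ 0.6  0.2 -0.7]
```

View pics/l2.png

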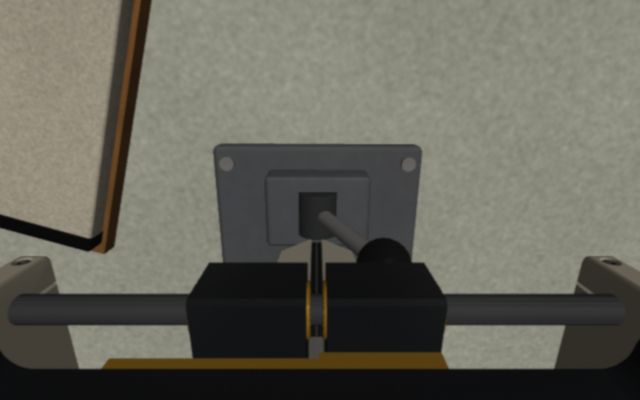

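View pics/l2s.png

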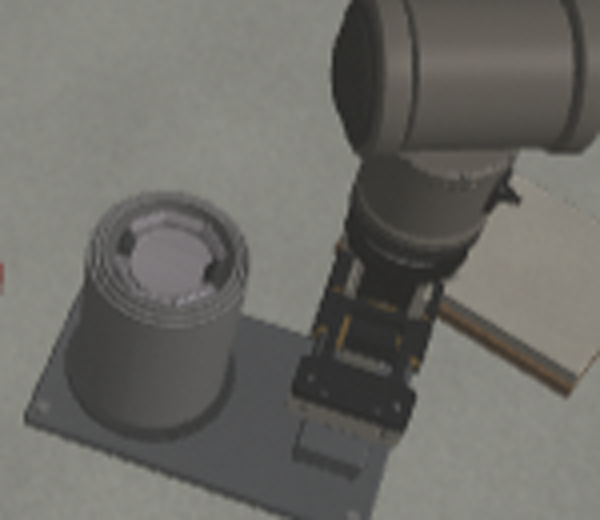

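Lever is nearly over. I'll push slowly to the stop and watch the force.

Call:
send_rows --plan '[[[0.004,0,0],[0,0,0],255],[[0.004,0,0],[0,0,0],255],[[0,0,0],[0,0,0],255],[[0,0,0],[0,0,0],255]]'

```text
time: 44.25
tool_pos: [0.5535, 0.2732, 0.0998]
tool_rot: [3.141, -0.0, 1.492]
contact_force: [0.6, -0.1, 0.3]
opening: 0.0003
```

Call:
send_rows --plan '[[[0.003,0,0],[0,0,0],255],[[0.003,0,0],[0,0,0],255],[[0,0,0],[0,0,0],255],[[0,0,0],[0,0,0],255]]'

```text
time: 44.65
tool_pos: [0.5566, 0.2732, 0.0994]
tool_rot: [-3.136, 0.001, 1.492]
contact_force: [-10.1, -1.3, 5.1]
opening: 0.0007
```

```bash
python3 - <<'E'
from tin import *
d=shot("wrist","l3")
o=robot.observe(); print(o["tool_pos"],o["opening"],o["contact_force"].round(1))
E
```

```text
[0.5566212  0.27317217 0.09940257] 0.0002455633610342603 [-9.3 -1.2  4.7]
```

View pics/l3.png

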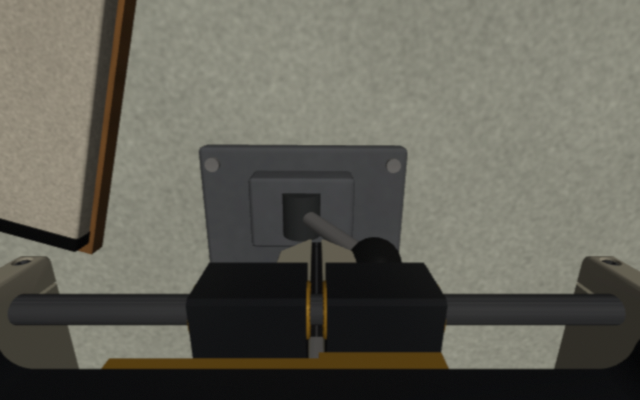

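Stopped at 0.5566 with 10 N, so the lever is at its end stop. I'll back off in -x, lift and check.

Call:
send_rows --plan '[[[-0.02,0,0],[0,0,0],255],[[-0.03,0,0],[0,0,0],255],[[-0.03,0,0.02],[0,0,0],255],[[0,0,0.04],[0,0,0],255],[[0,0,0.04],[0,0,0],255],[[0,0,0.04],[0,0,0],255],[[0,-0.04,0.02],[0,0,0],255],[[0,-0.04,0],[0,0,0],255],[[0,-0.04,0],[0,0,0],255],[[0,-0.04,0],[0,0,0],255],[[0,-0.04,0],[0,0,0],255],[[0,-0.04,0],[0,0,0],255],[[0,-0.04,0],[0,0,0],255],[[0,-0.04,0],[0,0,0],255],[[0,-0.04,0],[0,0,0],255],[[0,-0.04,0],[0,0,0],255],[[0,-0.04,0],[0,0,0],255],[[0,-0.03,0],[0,0,0],255],[[0,0,0],[0,0,0],255],[[0,0,0],[0,0,0],255]]'

```text
time: 46.7
tool_pos: [0.4792, -0.1972, 0.2596]
tool_rot: [-3.142, -0.0, 1.49]
contact_force: [0.4, -0.0, -0.1]
opening: 0.0003
```

```bash
python3 - <<'E'
from model import *
for k in ("top","scene"):
    d=shot(k,"e_"+k); crop=(195,165,315,265) if k=="top" else (320,165,440,285)
    im=cv2.imread("pics/e_%s.png"%k)[crop[1]:crop[3],crop[0]:crop[2]]; im=cv2.convertScaleAbs(cv2.resize(im,None,fx=3.2,fy=3.2,interpolation=cv2.INTER_CUBIC),alpha=1.3)
    b=im.copy(); draw(d,b,.534,.1315,-.075,.03,.03,1.0,3.2,crop[:2]); cv2.imwrite("pics/em_%s.png"%k,np.hstack([im,b]))
E
```

View pics/em_top.png

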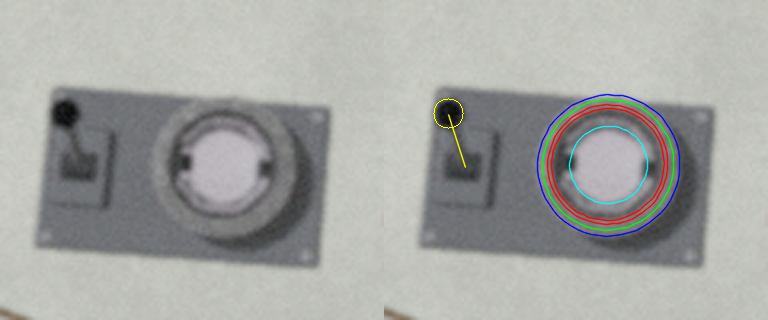

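View pics/em_scene.png

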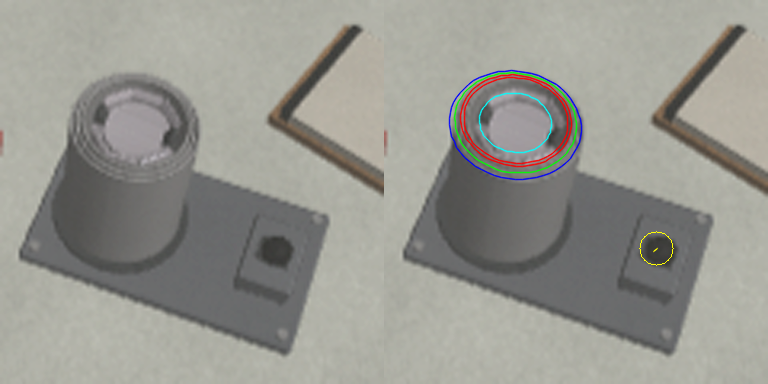

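View pics/e_scene.png

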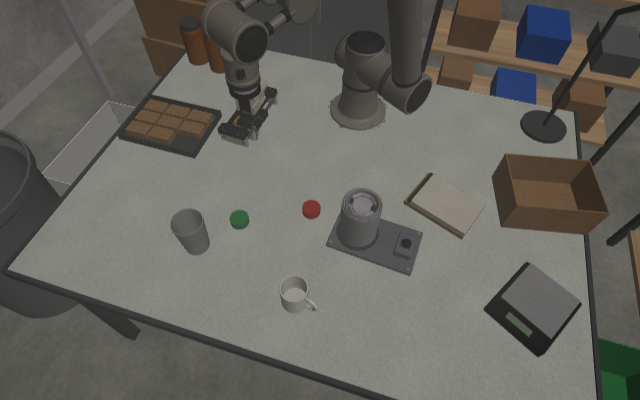

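The lever overlay matches 1.0, the guard is home, the top tin is latched and nothing else has moved. I'll hand in.

```bash
python3 -c "
from cell import robot
print(robot.hand_in()); print(robot.observe()['time'])"
```

```text
the job is handed in; nothing more can be done
None
the job is handed in; nothing more can be done
```

The feeder is ready for filling, and I handed the job in at about 47 s of the 210 s allowed; no verdict was reported.

- **Dust guard:** I pushed it fully home, inner sleeve first and then the middle one. It stopped at 0.1695 m with 23 N, and the rims match the fully-home model in the camera views.
- **Tins:** All four silver tins found on the table are in the column. Each was set in the mouth, pressed to about 5–6 mm below the catch plane and seen held by both catches afterwards. I left the red and green look-alikes alone.
- **Feed lever:** I pushed it over until it met its end stop at about 10 N, and its ball matches the 1.0 position in the top and scene views.

The last pictures, with the arm clear, show no silver tin left on the table, and the canister, mug and notebooks where they were. No check failed. Two readings disagreed slightly:

- **Tin positions:** the wrist and top cameras differed by 2–6 mm, so I used the wrist camera for both the tins and the column.
- **Press forces:** the wrist read 1–4 N below what the spring figures predict.

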